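# Dock the recipe camera stand and hold its mast at full height

## Robot

A 6-joint arm with a two-finger parallel gripper is mounted at the origin on a cart in front of the work surface, level with it; the furniture and walls round the work are solid. World frame = base frame: x ahead of the robot, y to its left, z up, the work surface at z = 0. Lengths are in m, angles in rad, forces in N, time in s.
With the tool pointing down it reaches from about 0.275 to 0.825 m from the base axis. Payload 4.9 kg.
Tool frame: the origin (TCP) lies between the finger pads; the fingertips stand 11 mm ahead of it and the grasp point (between the pads) lies 8 mm behind it (bot.tcp_to_tips is the z of the fingertips in the tool frame, in m); z points along the fingers, x is the direction in which the jaws open and shut, and the axes are right-handed (so a half turn about z gives the same grasp; the last joint's range is limited). The gripper opens to 85 mm and grips with 20 to 120 N. Pads are 22 mm wide; open, the fingers measure 114 mm over their backs; the gripper's body (76 mm by 85 mm) begins 54 mm behind the grasp point. The pads swing forward as they close: fully open they stand 13 mm farther back than shut.
Start: joints at [1.174, 0.326, -0.193, 1.052, 0, 1.437], TCP at [0.143, 0.531, 0.242] pointing down, gripper open.
Joint ranges: [-2.65, 2.65], [-0.97, 1.79], [-1.3, 1.35], [-1.93, 2.1], [-1.47, 1.37], [-3.14, 3.14]. Speed limits (rad/s): [2.57, 2.57, 3.14, 3.14, 3.14, 3.14].

## Interface

Orientations are given as a rotation vector (axis times angle).
In Python, from station import bot, viewer gives the robot as it stands.
- The arm moves only by the shell command python3 -m handwheel 'ROWS' [OPENING] [FORCE]. ROWS is JSON, a list of rows, each an object with "slide": the shift along the world's x, y, z in m, a list of three; "spin": the turn about the world's z in degrees. In form: [{"slide": [tx, ty, tz], "spin": spin}, ...]. A call has 1 to 10 rows; each row shifts and turns the commanded pose from where the row before left it; what a row does not reach is not made up. A row lasts 1/8 s, in which the tool goes at most 62.5 mm and 10.7 degrees, less where a joint would pass 70% of its speed; a pose out of reach is approached as far as the arm can. A call is refused whole if a number of a shift passes 0.0625 or a number of a turn 10.7, either way. A call with a gripper value outside its range is refused whole. OPENING is the finger opening in m, from 0 to 0.0854, set as the call begins (- or left out, the last holds). The fingers move at their own pace and stop on an object; FORCE is the grip in N (left out, the last holds). Time passes only in rows, so rows that do not move let the fingers close. It gives the time, the measured TCP pose, the force and the opening at its end, in the units of the state.
- bot.state(): the state, without advancing time (a new reading comes with each control period).
- viewer.read_camera(name): name is "scene" or "top" or "wrist"; returns a dict with "img" (420x560x3 uint8, red, green, blue), "camera_matrix" (3x3 intrinsics, pixels), "rvec" (rotation vector, rad) and "tvec" (3), from world to camera coordinates, as OpenCV has them; the wrist camera has in their place "hand_eye" (4x4, takes a point from camera to tool coordinates, whose origin is the TCP and whose axes are the tool frame's). Camera axes: x right, y down, z forward; pixel columns grow to the right and rows downward; lengths in m; the calibration is good to about 2 mm. The wrist camera is an equidistant fisheye: a pixel r from the principal point sees the ray r / f radians off the axis. A picture is of the moment at which its call begins: read the wrist's pose just before it. There is no depth.
- bot.close_job(): hands the job in, once; it reports no verdict.
The state is a dict: "clock": time; "joints": joint angles; "joint_vel": joint speeds; "tau": joint torques, N m; "tool_pos": TCP position; "tcp_rot": TCP orientation; "wrist_force": force on the tool from outside, world axes, zero at the start; "moment": the same for the moment, N m; "grip_width": finger opening in m.
Only numpy, scipy, OpenCV 4.12 (cv2) and the standard library are available. Lean on these libraries where they do the work, as an engineer would, in place of code of your own. Each camera call takes 0.05 s, during which the arm holds its last target.

## Task

First slide the camera stand along the worktop, without lifting it, until its foot is fully home in the corner rail, square and flush against both pieces. Then press the release button on the foot so that the mast springs up to its first stop, take hold of the camera head, pull the mast straight up to its second stop and keep holding it there with the foot still on the worktop and home in the corner: the program finishes while holding, because the mast sinks back if it is let go. Leave the other things on the worktop where they are.

Things in the scene. Friction and masses are not known exactly. Their poses are not given: they have to be found in the camera images.
- stand: recipe camera's telescopic stand, loose, about 0.9 kg. Foot: slab 200 mm long (x), 130 wide (y), 24 thick; origin at the centre of its underside, z up, +x towards the mast end, facing away from the robot within 0.55 rad. The mast's axis is 5 mm in +x of the origin, the release button's 80 mm in -x. Foot slides with friction about 0.6 on the worktop
- foot_corner (a point): the bottom corner of the foot at its far right: +100 mm x, -65 mm y from the stand's origin; it belongs in the rail's inner corner
- barrel_top (a point): centre of the top of the square barrel fixed on the foot, 65 mm above the worktop, on the mast's axis; the barrel is 42 mm wide, 46 mm at its collar; a cover 20 mm wide, up to 46 mm high, runs from it to the button. The mast slides straight up out of it
- dock: low L-shaped aluminium corner rail fixed to the worktop, 16 mm high, 14 thick. Origin: inner corner, on the worktop. The far piece runs 110 mm along +y, inner face x = 0; the right piece runs 160 mm along -x (towards the robot), inner face y = 0. The foot goes inside (x < 0, y > 0): home, its axes are parallel to the dock's and its centre is at x = -100, y = +65 mm of this frame
- camera_top (a point): centre of the top of the camera head, on the mast's axis. The head is a 40 x 40 mm, 37 mm tall rounded block, square with the foot, shallow lens on its -x face; grip it across its plain side faces (stand's y). The top is 104 mm above the worktop with the mast down, 129 at the first stop, 174 at the second. Gripped there with the mast down, the whole stand can be slid
- mast (a joint): mast height, m: 0 latched down (start), 0.025 first stop (rests there on its spring after release), 0.070 second stop (hard end of travel). Above the first stop a spring pulls back 60 N/m, about 3 N at the second stop; let go, it sinks to the first stop. Some 8 N upward at the second stop starts to lift the stand
- release_top (a point): centre of the top of the round release button, 28 mm across, at the robot's end of the foot, 42 mm above the worktop; pressed straight down. About 5 N takes it fully down; this frees the mast, which springs up 25 mm by itself. Keep the gripper clear of the camera head, whose axis is 85 mm further along the stand's +x
- release (a joint): travel of the release button, m: 0 up, 0.006 fully down; it frees the mast at about 0.004 and springs back when let go
- timer: round wind-up kitchen timer, 62 mm wide, 52 tall, standing on the worktop behind the right end of the corner rail; a bystander, origin at the centre of its underside
- garlic: garlic bulb, 56 mm wide, 55 tall, right of the near end of the rail's right piece; a bystander, origin at the centre of its underside
- mill: wooden pepper mill, 58 mm wide, 170 tall, at the left of the work area; a bystander, origin at the centre of its underside
- jar_left: spice jar with a wide cap, 45 mm wide, 106 tall, at the left of the work area; a bystander, origin at the centre of its underside
- jar_back: spice jar with a wide cap, 45 mm wide, 106 tall, against the back wall; a bystander, origin at the centre of its underside
- oil_bottle: tall oil bottle, 60 mm wide, 272 tall, against the back wall left of the knife block; a bystander, origin at the centre of its underside
- lemon: lemon, 77 x 51 x 52 mm, front right of the work area; a bystander, origin at the centre of its underside
- onion: onion, 84 mm wide, 82 tall, front left of the work area; a bystander, origin at the centre of its underside

How it is judged:
On the way, in this order (a step that is already met when the one before it is completed fails the run):
1. the foot is home in the corner rail, square and flush, with the mast still down (x of foot_corner in the frame of dock above -0.004 m and y of foot_corner in the frame of dock below 0.004 m and angle between the x axis of stand and the x axis of dock, either way round below 0.025 rad and height (world z) of stand below 0.004 m and angle between stand's own z axis and vertical below 0.03 rad and value of joint mast below 0.01 m), for 0.2 s.
2. the release button has been pressed and the mast has sprung up to its first stop (value of joint mast above 0.018 m), for 0.1 s.
At the end, for the whole second after the job is handed in: The fingers grip with over 3 N and the mast is held within 6 mm of its second stop; the foot is on the worktop (raised under 4 mm, tilt under 0.03 rad, at rest), its far right corner within 4 mm of both rail faces and its sides parallel to the rail within 0.025 rad (x of foot_corner in the frame of dock above -0.004 m and y of foot_corner in the frame of dock below 0.004 m and angle between the x axis of stand and the x axis of dock, either way round below 0.025 rad and height (world z) of stand below 0.004 m and angle between stand's own z axis and vertical below 0.03 rad and value of joint mast above 0.064 m and contact force between the fingers and stand above 3 N and linear speed of stand below 0.02 m/s); the arm keeps its last pose, push and grip.
It fails at once if the stand is lifted or tipped over instead of slid (height (world z) of stand above 0.02 m or angle between stand's own z axis and vertical above 0.3 rad).
It fails at once if a bystander is moved by more than 30 mm (distance of any of timer, garlic, mill, jar_left, jar_back, oil_bottle, lemon, onion from where it was at the start of the episode above 0.03 m).
It also fails if it takes over 64 s, if anything falls off the work surface, if the arm or the gripper's body presses on something with over 40 N, if the wrist force passes 120 N, or if a joint passes its speed limit or range.

## Working session

There is one attempt and no reset: what is moved stays moved. The work goes in short steps, Python scripts to look and compute and a shell command to move; the robot and the scene stay as the last step left them, time stands still between calls to the robot, and variables do not carry over. Pictures are saved under pics/ and viewed, and the job is handed in when it is done.

```bash
mkdir -p pics; ls
python3 - <<'E'
from station import bot, viewer
import cv2
s=bot.state();print(s)
for n in("scene","top","wrist"):
    r=viewer.read_camera(n);cv2.imwrite(f"pics/{n}0.png",r["img"][:,:,::-1]);print(n,{k:v for k,v in r.items() if k!="img"})
E
```

```text
pics
{'clock': 0.0, 'joints': array([ 1.17374025e+00,  3.26944121e-01, -1.93599712e-01,  1.05200289e+00,
        1.39578403e-05,  1.43660419e+00]), 'joint_vel': array([-3.86373843e-04, -1.77537148e-05,  1.90991308e-03,  4.82862715e-04,
       -4.64423613e-04,  7.28945989e-04]), 'tau': array([-1.19671204e-03, -4.43402982e+01,  2.62438059e+01,  1.53297413e-02,
       -2.15158693e-04,  3.99593063e-06]), 'tool_pos': array([0.14267354, 0.53058026, 0.24149569]), 'tcp_rot': array([ 2.49272953e+00,  1.91063143e+00, -2.39662240e-03]), 'wrist_force': array([-0.30316674,  0.01728375,  0.82736443]), 'moment': array([0.04435188, 0.02211284, 0.01178584]), 'grip_width': 0.08561293034155944}
scene {'camera_matrix': array([[495.85561108,   0.        , 277.82194307],
       [  0.        , 495.85561108, 213.67975944],
       [  0.        ,   0.        ,   1.        ]]), 'rvec': array([ 0.09568596, -2.8520706 ,  1.20880566]), 'tvec': array([0.51310956, 0.08468107, 1.24740047])}
top {'camera_matrix': array([[403.91971909,   0.        , 269.22055495],
       [  0.        , 403.91971909, 210.14434101],
       [  0.        ,   0.        ,   1.        ]]), 'rvec': array([ 2.19451187, -2.17664652,  0.14144833]), 'tvec': array([-0.04395743,  0.55180689,  1.09369449])}
wrist {'camera_matrix': array([[325.1922621 ,   0.        , 276.90863716],
       [  0.        , 325.1922621 , 207.86095265],
       [  0.        ,   0.        ,   1.        ]]), 'hand_eye': array([[ 9.99999915e-01,  9.42119294e-05,  4.02591733e-04,
         4.07287719e-04],
       [-2.06704707e-04,  9.57196748e-01,  2.89437977e-01,
        -7.36849769e-02],
       [-3.58090987e-04, -2.89438036e-01,  9.57196686e-01,
        -1.31106423e-01],
       [ 0.00000000e+00,  0.00000000e+00,  0.00000000e+00,
         1.00000000e+00]])}
```

View pics/scene0.png

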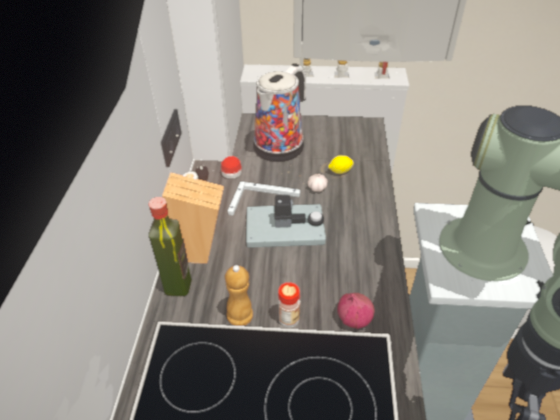

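View pics/top0.png

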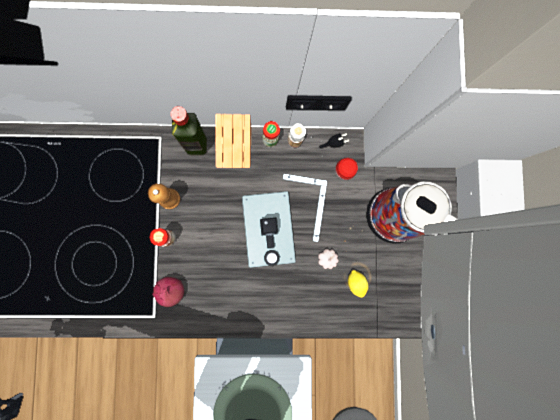

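View pics/wrist0.png

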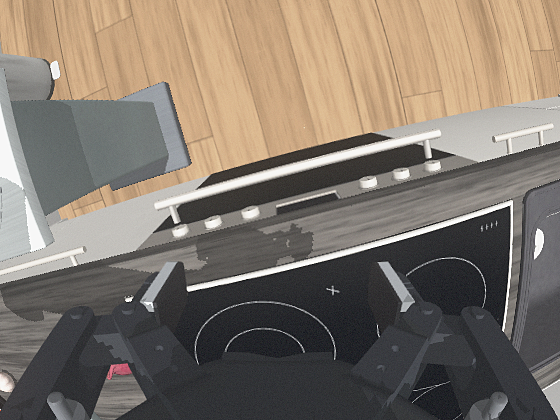

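The top view shows the foot (about 245–295, 192–268), the rail corner near (325,182), the button at (272,258) and the head at (269,226). Next I'll enlarge the picture and measure.

```bash
cat > h.py <<'E'
import numpy as np,cv2
from station import bot,viewer
def ray(r,px,z):
    K=r["camera_matrix"];R=cv2.Rodrigues(np.array(r["rvec"]))[0];t=np.array(r["tvec"])
    px=np.atleast_2d(np.array(px,float))
    d=np.c_[(px-[K[0,2],K[1,2]])/[K[0,0],K[1,1]],np.ones(len(px))]@R   # R^T d
    c=-R.T@t
    return c+d*((z-c[2])/d[:,2])[:,None]
def proj(r,P):
    return cv2.projectPoints(np.array(P,float).reshape(-1,1,3),np.array(r["rvec"]),np.array(r["tvec"]),r["camera_matrix"],None)[0].reshape(-1,2)
E
python3 - <<'E'
from h import *
r=viewer.read_camera("top");im=r["img"][:,:,::-1]
c=im[160:285,230:375];cv2.imwrite("pics/topc.png",cv2.resize(c,None,fx=5,fy=4.8,interpolation=cv2.INTER_CUBIC)) 
r=viewer.read_camera("scene");im=r["img"][:,:,::-1]
c=im[165:260,215:345];cv2.imwrite("pics/scc.png",cv2.resize(c,None,fx=6,fy=6,interpolation=cv2.INTER_CUBIC))
E
```

```text
(no output)
```

View pics/topc.png

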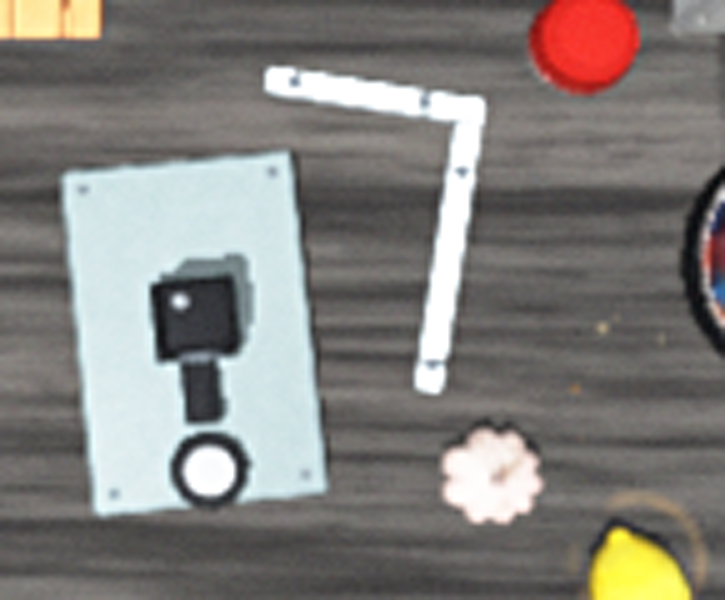

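View pics/scc.png

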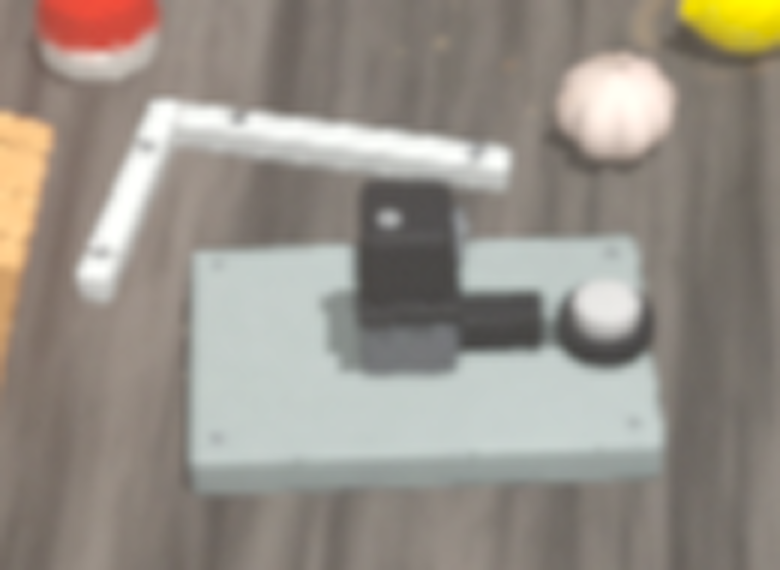

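The enlarged views show the foot turned a few degrees one way and the rail the other. I'll use masks to fit edges.

```bash
cat > m.py <<'E'
from h import *
def comp(m,seed):
    n,l=cv2.connectedComponents(m.astype(np.uint8));k=l[seed[1],seed[0]];return l==k if k else None
def quad(mask,eps=0.03):
    c=max(cv2.findContours(mask.astype(np.uint8),cv2.RETR_EXTERNAL,cv2.CHAIN_APPROX_NONE)[0],key=cv2.contourArea)
    return c[:,0,:]
def measure(r):
    im=r["img"].astype(int);R,G,B=im[...,0],im[...,1],im[...,2]
    roi=np.zeros(R.shape,bool);roi[165:290,235:345]=1
    foot=(G>140)&(B-R>8)&(R<235)&roi
    rail=(R>205)&(G>205)&(B>205)&(abs(R-B)<12)&roi
    out={}
    for nm,m,z in(("foot",foot,.024),("rail",rail,.016)):
        n,l,st,_=cv2.connectedComponentsWithStats(m.astype(np.uint8),connectivity=8)
        k=1+np.argmax(st[1:,4]);out[nm]=l==k
    return out
def fitline(P):
    vx,vy,x,y=cv2.fitLine(np.float32(P),cv2.DIST_HUBER,0,.001,.001).ravel();return np.array([x,y]),np.array([vx,vy])
def X(a,b):
    s=np.linalg.solve(np.c_[a[1],-b[1]],b[0]-a[0]);return a[0]+s[0]*a[1]
E
python3 - <<'E'
from m import *
r=viewer.read_camera("top");o=measure(r)
v=r["img"][:,:,::-1].copy();v[o["foot"]]=(255,0,255);v[o["rail"]]=(0,0,255)
cv2.imwrite("pics/mask1.png",cv2.resize(v[160:285,230:375],None,fx=5,fy=4.8,interpolation=cv2.INTER_NEAREST))
P=ray(r,quad(o["foot"]),.024)[:,:2]
rc=cv2.minAreaRect(np.float32(P*1000));print("foot",rc,cv2.boxPoints(rc))
ys,xs=np.nonzero(o["rail"]);P=ray(r,np.c_[xs,ys],.016)[:,:2]*1000
print(P.min(0),P.max(0))
# two pieces centre lines
d=cv2.minAreaRect(np.float32(P));print("rail all",d,cv2.boxPoints(d))
print("button",ray(r,[272,258],.042), "cam",-cv2.Rodrigues(r["rvec"])[0].T@r["tvec"])
print(bot.state()["clock"])
E
```

```text
foot ((501.05145263671875, -36.552215576171875), (200.57492065429688, 130.55914306640625), 6.230545997619629) [[ 394.2716     17.457634]
 [ 408.4411   -112.33033 ]
 [ 607.8313    -90.562065]
 [ 593.6618     39.2259  ]]
[ 487.42886269 -200.50370463] [ 643.44217206 -165.66313389]
rail all ((564.8778686523438, -183.27288818359375), (28.981178283691406, 156.26486206054688), 87.54398345947266) [[ 486.19623 -194.40201]
 [ 642.31757 -201.09833]
 [ 643.5595  -172.14377]
 [ 487.43817 -165.44745]]
button [[ 0.42050095 -0.04740752  0.042     ]] cam [ 0.44203908 -0.00508699  1.14331374]
0.3
```

View pics/mask1.png

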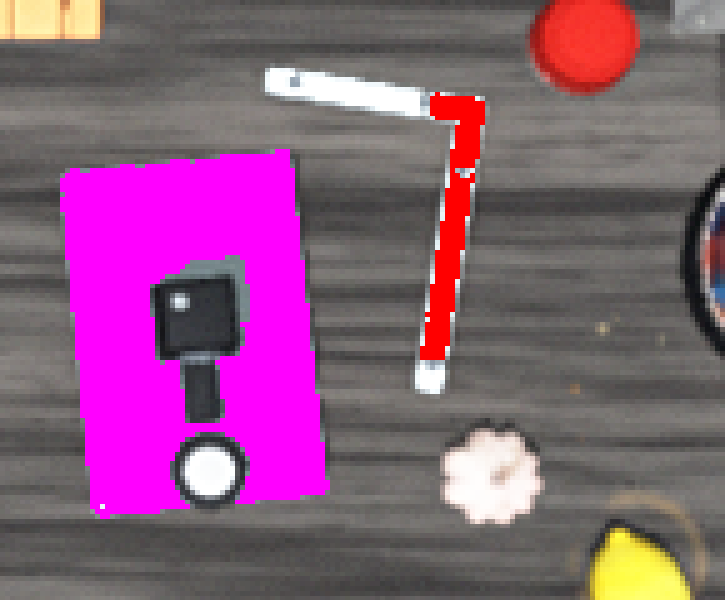

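The foot fits at 200.6×130.6 mm, which matches the given size. The rail mask needs a lower threshold.

```bash
cat >> m.py <<'E'
def rail(r,z=.016):
    im=r["img"].astype(int);g=im.min(2);sat=im.max(2)-g
    m=((g>160)&(sat<25)).astype(np.uint8)
    roi=np.zeros(m.shape,np.uint8);roi[168:246,280:330]=1   # rail only
    m=cv2.morphologyEx(m*roi,cv2.MORPH_CLOSE,np.ones((3,3),np.uint8))
    n,l,st,_=cv2.connectedComponentsWithStats(m,connectivity=8)
    m=l==1+np.argmax(st[1:,4])
    ys,xs=np.nonzero(m);P=ray(r,np.c_[xs,ys],z)[:,:2]*1000
    return m,P
E
python3 - <<'E'
from m import *
r=viewer.read_camera("top")
m,P=rail(r)
print(len(P),P.min(0),P.max(0))
# split pieces
A=P[(P[:,0]<610)];c=P[P[:,1]>-165]
la,lb=fitline(A),fitline(c)
for n,(p,d) in(("right",la),("far",lb)):print(n,p,np.degrees(np.arctan2(d[1],d[0])))
for nm,Q in(("right",A),("far",c)): print(nm,cv2.minAreaRect(np.float32(Q)))
ic=X((la[0]+7*np.array([-la[1][1],la[1][0]])*np.sign(la[1][0]),la[1]),(lb[0]+7*np.array([lb[1][1],-lb[1][0]])*(-np.sign(lb[1][1])*-1) *-1,lb[1]))
print("centre X",X(la,lb),"inner",ic)
v=r["img"][:,:,::-1].copy();v[m]=(0,0,255)
cv2.imwrite("pics/mask2.png",cv2.resize(v[160:285,230:375],None,fx=5,fy=4.8,interpolation=cv2.INTER_NEAREST))
s=viewer.read_camera("scene");np.set_printoptions(precision=1,suppress=True)
v=s["img"][:,:,::-1].copy()
cv2.imwrite("pics/scene_crop.png",cv2.resize(v[165:260,215:345],None,fx=6,fy=6))
E
```

```text
592 [ 467.88454818 -200.52442411] [656.78958153 -78.19235913]
right [ 538.42377 -179.27135] -8.770302
far [ 643.8967   -121.065025] 79.3146
right ((538.944580078125, -179.2748260498047), (16.140884399414062, 144.63429260253906), 81.23265075683594)
far ((579.3771362304688, -152.9801483154297), (204.2352294921875, 77.18394470214844), 25.85561180114746)
centre X [ 630.2411  -193.43669] inner [ 624.6177  -185.48631]
```

View pics/mask2.png

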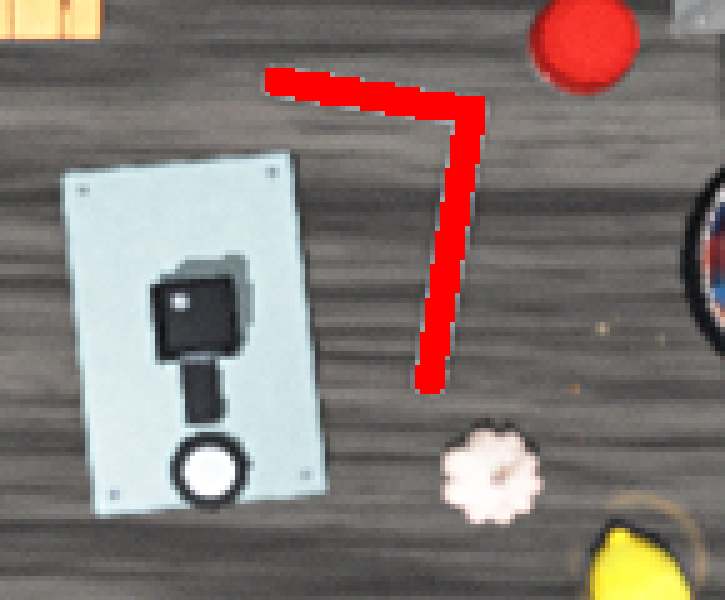

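```bash
cat >> m.py <<'E'
def dock(r,verb=1):
    m,P=rail(r)
    A=P[P[:,0]<608];B=P[(P[:,0]>600)&(P[:,1]>-172)]
    la,lb=fitline(A),fitline(B)
    aa=np.degrees(np.arctan(la[1][1]/la[1][0]));ab=-np.degrees(np.arctan(lb[1][0]/lb[1][1]))
    C=X(la,lb);w=np.radians((aa*160+ab*110)/270)
    ex=np.array([np.cos(w),np.sin(w)]);ey=np.array([-ex[1],ex[0]])
    if verb:print("angles",aa,ab,"widths",cv2.minAreaRect(np.float32(A))[1],cv2.minAreaRect(np.float32(B))[1])
    return C-7*ex+7*ey,np.degrees(w)
def foot(r):
    P=ray(r,quad(measure(r)["foot"]),.024)[:,:2]*1000
    (c,s,a)=cv2.minAreaRect(np.float32(P));
    if s[0]<s[1]:a-=90
    if a>45:a-=90
    if a<-60:a+=90
    return np.array(c),s,a
E
python3 - <<'E'
from m import *
r=viewer.read_camera("top")
o,w=dock(r);print("dock",o,w)
fc,s,a=foot(r);print("foot",fc,s,a)
R=lambda d:np.array([[np.cos(d),-np.sin(d)],[np.sin(d),np.cos(d)]])
print("goal centre",o+R(np.radians(w))@[-100,65],"mast now",fc+R(np.radians(a))@[5,0],"mast goal",o+R(np.radians(w))@[-95,65],"turn",w-a)
s=viewer.read_camera("scene")
h=(fc+R(np.radians(a))@[5,0])/1000
print("proj head top scene,top",proj(s,[*h,.104]),proj(r,[*h,.104]),"dock inner proj",proj(s,[*(o/1000),.016]),proj(r,[*(o/1000),.016]))
print([proj(s,[*(fc+R(np.radians(a))@q)/1000,.024])[0] for q in([100,65],[100,-65],[-100,65],[-100,-65])])
E
```

```text
angles -8.826823 -9.430173 widths (16.15228843688965, 141.81028747558594) (96.7236099243164, 17.491138458251953)
dock [ 626.37384 -185.7433 ] -9.072632
foot [501.0383606  -36.64544678] (200.65072631835938, 130.47943115234375) 6.199090003967285
goal centre [ 537.87453382 -105.78786212] mast now [506.00912399 -36.10552895] mast goal [ 542.81197993 -106.57629411] turn -15.271722
proj head top scene,top [[281.68729071 199.40045517]] [[268.73639892 225.05072966]] dock inner proj [[243.28795293 185.19608413]] [[320.84741046 184.99268264]]
[array([245.09705819, 241.84209744]), array([245.71032629, 206.31832144]), array([324.8791915 , 238.99045919]), array([319.91345354, 203.74355549])]
```

Both views agree: the scene projections land within about 2 px (about 4 mm). Now I'll work out the tool yaw and the move.

```bash
cat > st.py <<'E'
from h import *
s=bot.state();R=cv2.Rodrigues(s["tcp_rot"])[0]
np.set_printoptions(precision=4,suppress=True)
print(s["clock"],"pos",s["tool_pos"],"yaw x",np.degrees(np.arctan2(R[1,0],R[0,0])),"tilt",np.degrees(np.arccos(-R[2,2])),"F",s["wrist_force"],"M",s["moment"],"w",s["grip_width"],"q",s["joints"])
E
python3 st.py
```

```text
0.5 pos [0.1429 0.5311 0.2423] yaw x 74.94261347937412 tilt 0.000702341310743863 F [-0.5557 -0.1287  0.1117] M [-0.0437 -0.0352 -0.0498] w 0.08567416143242237 q [ 1.1738  0.3262 -0.1926  1.052   0.      1.4366]
```

```bash
python3 -m handwheel '[{"slide":[0.026,-0.0405,0],"spin":1.5},{"slide":[0.026,-0.0405,0],"spin":1.5},{"slide":[0.026,-0.0405,0],"spin":1.5},{"slide":[0.026,-0.0405,0],"spin":1.5},{"slide":[0.026,-0.0405,0],"spin":1.5},{"slide":[0.026,-0.0405,0],"spin":1.5},{"slide":[0.026,-0.0405,0],"spin":1.5}]'
python3 -m handwheel '[{"slide":[0.026,-0.0405,0],"spin":1.5},{"slide":[0.026,-0.0405,0],"spin":1.5},{"slide":[0.026,-0.0405,0],"spin":1.5},{"slide":[0.026,-0.0405,0],"spin":1.5},{"slide":[0.026,-0.0405,0],"spin":1.5},{"slide":[0.026,-0.0405,0],"spin":1.5},{"slide":[0.025,-0.0405,0],"spin":3.3},{"slide":[0,0,0],"spin":0}]'
python3 st.py
python3 - <<'E'
from h import *
s=bot.state();r=viewer.read_camera("wrist");cv2.imwrite("pics/w1.png",r["img"][:,:,::-1])
# predicted pixel of head top centre
R=cv2.Rodrigues(s["tcp_rot"])[0]
T=np.eye(4);T[:3,:3]=R;T[:3,3]=s["tool_pos"]
M=np.linalg.inv(T@r["hand_eye"])
for P in([.506,-.0361,.104],[.4215,-.0453,.042]):
    p=M[:3,:3]@P+M[:3,3];th=np.arctan2(np.hypot(p[0],p[1]),p[2]);u=p[:2]/np.hypot(p[0],p[1])*th*r["camera_matrix"][0,0]
    print(u+r["camera_matrix"][:2,2])
E
```

```text
clock: 1.38
tool_pos: [0.3257, 0.2464, 0.2426]
tcp_rot: [2.307, 2.132, 0.002]
wrist_force: [0.2, 0.3, 0.6]
grip_width: 0.0853
clock: 2.38
tool_pos: [0.5074, -0.0385, 0.2421]
tcp_rot: [2.071, 2.361, 0.0]
wrist_force: [-0.2, -0.9, -0.2]
grip_width: 0.0855
2.375 pos [ 0.5074 -0.0385  0.2421] yaw x 97.50313037716788 tilt 0.06671914915106823 F [-0.2338 -0.8587 -0.246 ] M [ 0.0462 -0.0125  0.0484] w 0.08548089152638563 q [-0.2206  0.2497 -0.299   1.021  -0.0003 -0.3515]
[279.43463647 197.62229594]
[281.03477383  99.81836115]
```

View pics/w1.png

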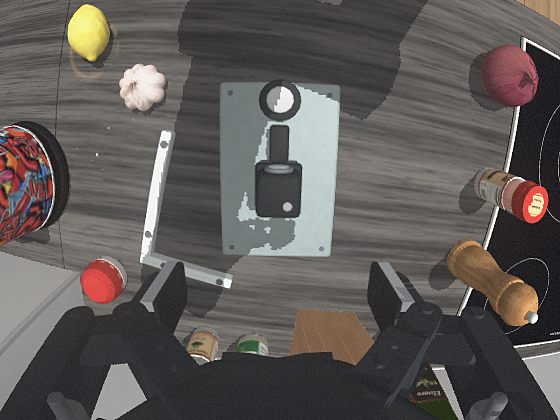

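The wrist view shows the head top at about (279,195) and the button at (280,99). Predictions were (279,198) and (281,100), so I'll descend.

```bash
python3 -m handwheel '[{"slide":[-0.0007,0.0012,-0.03],"spin":-0.65},{"slide":[-0.0007,0.0012,-0.03],"spin":-0.65},{"slide":[0,0,-0.03],"spin":0},{"slide":[0,0,-0.03],"spin":0},{"slide":[0,0,-0.025],"spin":0},{"slide":[0,0,-0.013],"spin":0},{"slide":[0,0,0],"spin":0}]' 0.0854 30
python3 st.py
python3 - <<'E'
from h import *
r=viewer.read_camera("wrist");cv2.imwrite("pics/w2.png",r["img"][:,:,::-1])
E
```

```text
clock: 3.3
tool_pos: [0.5036, -0.0326, 0.0839]
tcp_rot: [-2.091, -2.343, 0.001]
wrist_force: [-0.0, 0.6, 1.1]
grip_width: 0.0854
3.3 pos [ 0.5036 -0.0326  0.0839] yaw x 96.49544225449961 tilt 0.09629154845620977 F [-0.0077  0.6352  1.0893] M [-0.0182  0.0416 -0.0112] w 0.08543791258507445 q [-0.2111  0.4149 -0.5193  0.6383  0.0001 -0.3245]
```

View pics/w2.png

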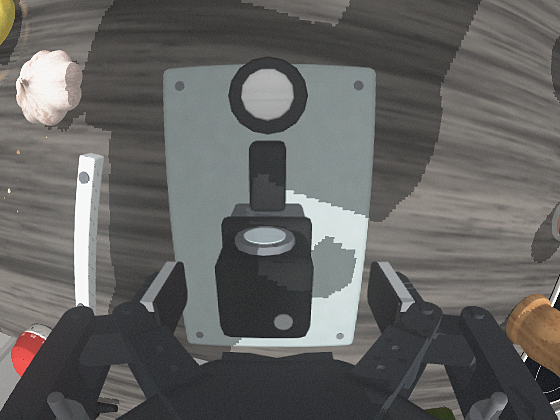

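Pads are about 12 px off centre, i.e. about 3.5 mm in y. Correct that, then close.

```bash
python3 -m handwheel '[{"slide":[0.002,-0.0035,0],"spin":0},{"slide":[0,0,0],"spin":0}]'
python3 -m handwheel '[{"slide":[0,0,0],"spin":0},{"slide":[0,0,0],"spin":0},{"slide":[0,0,0],"spin":0},{"slide":[0,0,0],"spin":0},{"slide":[0,0,0],"spin":0},{"slide":[0,0,0],"spin":0}]' 0 40
python3 st.py
python3 - <<'E'
from m import *
r=viewer.read_camera("wrist");cv2.imwrite("pics/w3.png",r["img"][:,:,::-1])
r=viewer.read_camera("top");cv2.imwrite("pics/t3.png",cv2.resize(r["img"][160:285,230:375,::-1],None,fx=5,fy=4.8))
E
```

```text
clock: 3.6
tool_pos: [0.5075, -0.0374, 0.0852]
tcp_rot: [2.092, 2.341, 0.002]
wrist_force: [-1.1, -1.2, 0.6]
grip_width: 0.0855
clock: 4.35
tool_pos: [0.5066, -0.0374, 0.0845]
tcp_rot: [2.093, 2.342, -0.001]
wrist_force: [-1.6, -4.4, 3.3]
grip_width: 0.0395
4.35 pos [ 0.5066 -0.0374  0.0845] yaw x 96.42055462424372 tilt 0.054325562281348626 F [-1.5606 -4.3966  3.2829] M [-0.4362  0.319  -0.0744] w 0.039457696533743064 q [-0.2186  0.4179 -0.5123  0.6402 -0.0009 -0.3307]
```

View pics/w3.png

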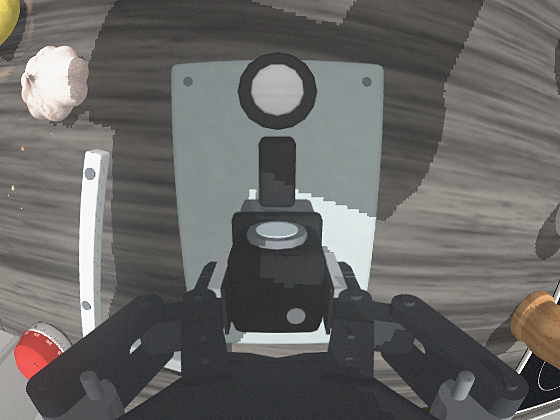

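View pics/t3.png

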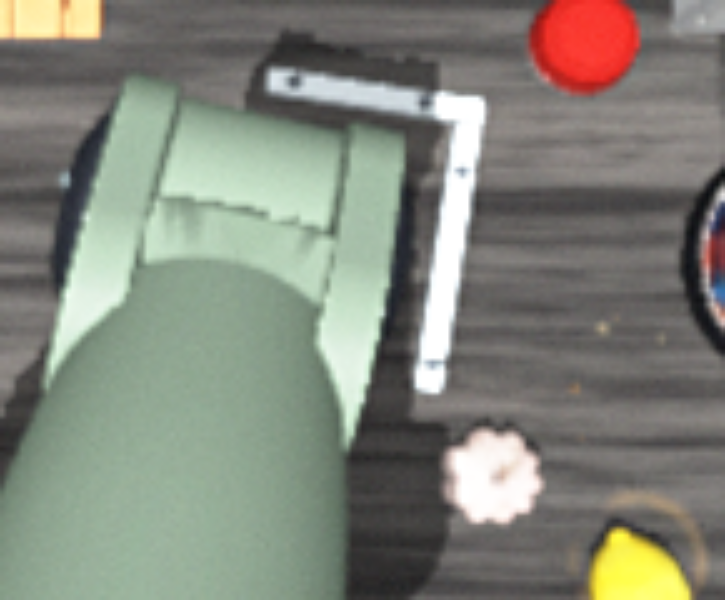

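Gripped at 39.5 mm. The tool needs about (+36.5,−69.5) mm and −15.4° in total. First I'll go to about 10 mm short of both faces while turning square.

```bash
python3 -m handwheel '[{"slide":[0.0028,-0.0058,0],"spin":-1.54},{"slide":[0.0028,-0.0058,0],"spin":-1.54},{"slide":[0.0028,-0.0058,0],"spin":-1.54},{"slide":[0.0028,-0.0058,0],"spin":-1.54},{"slide":[0.0028,-0.0058,0],"spin":-1.54},{"slide":[0.0028,-0.0058,0],"spin":-1.54},{"slide":[0.0028,-0.0058,0],"spin":-1.54},{"slide":[0.0028,-0.0058,0],"spin":-1.54},{"slide":[0.0028,-0.0058,0],"spin":-1.54},{"slide":[0.0028,-0.0058,0],"spin":-1.54}]'
python3 -m handwheel '[{"slide":[0,0,0],"spin":0},{"slide":[0,0,0],"spin":0}]'
python3 st.py
python3 - <<'E'
from m import *
r=viewer.read_camera("wrist");cv2.imwrite("pics/w4.png",r["img"][:,:,::-1])
r=viewer.read_camera("scene");cv2.imwrite("pics/s4.png",cv2.resize(r["img"][130:270,190:370,::-1],None,fx=4,fy=4))
E
```

```text
clock: 5.7
tool_pos: [0.5339, -0.0893, 0.0847]
tcp_rot: [-2.378, -2.038, -0.013]
wrist_force: [-4.0, 14.6, 13.7]
grip_width: 0.0391
clock: 5.95
tool_pos: [0.5345, -0.0907, 0.0846]
tcp_rot: [-2.382, -2.039, -0.01]
wrist_force: [-0.8, 10.9, 10.5]
grip_width: 0.0395
5.95 pos [ 0.5345 -0.0907  0.0846] yaw x 81.1407988250096 tilt 0.5242540601830096 F [-0.7792 10.929  10.5294] M [ 1.9182  0.275  -0.3876] w 0.03951588435796003 q [-0.3091  0.4704 -0.4206  0.6817  0.009  -0.1545]
```

View pics/w4.png

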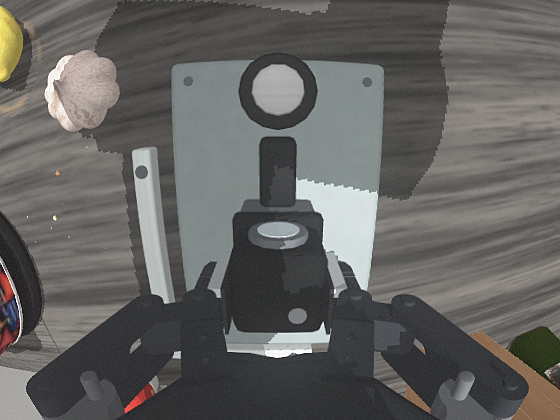

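View pics/s4.png

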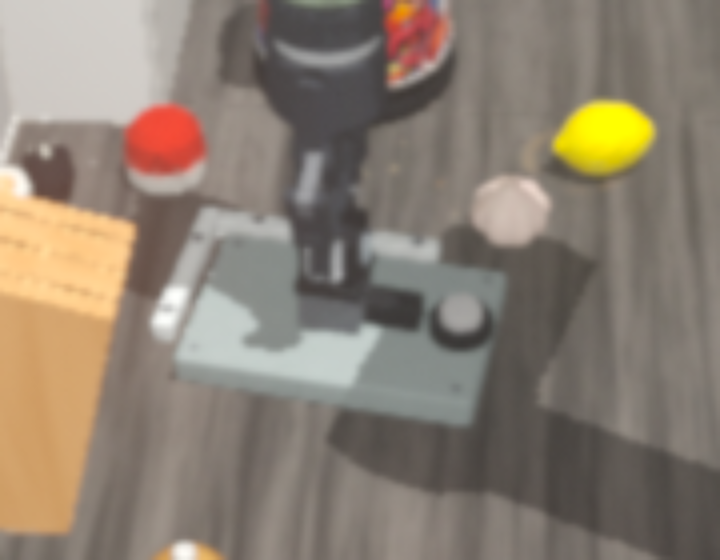

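The view shows the rail parallel to the foot's right edge with a gap. Friction lag is about 4 mm in y. I'll advance to near contact.

```bash
python3 -m handwheel '[{"slide":[0.0013,-0.0026,0],"spin":0},{"slide":[0.0013,-0.0026,0],"spin":0},{"slide":[0.0013,-0.0026,0],"spin":0},{"slide":[0.0013,-0.0026,0],"spin":0},{"slide":[0.0013,-0.0026,0],"spin":0},{"slide":[0.0013,-0.0026,0],"spin":0},{"slide":[0,0,0],"spin":0}]'
python3 st.py
python3 - <<'E'
from m import *
r=viewer.read_camera("wrist");cv2.imwrite("pics/w5.png",r["img"][:,:,::-1])
r=viewer.read_camera("scene");cv2.imwrite("pics/s5.png",cv2.resize(r["img"][130:270,190:370,::-1],None,fx=4,fy=4))
E
```

```text
clock: 6.92
tool_pos: [0.5408, -0.1053, 0.0846]
tcp_rot: [-2.379, -2.038, -0.009]
wrist_force: [-5.5, 12.8, 14.5]
grip_width: 0.0395
6.925 pos [ 0.5408 -0.1053  0.0846] yaw x 81.16919447540597 tilt 0.6134184668634666 F [-5.5078 12.8338 14.4518] M [ 2.2954  1.1219 -0.227 ] w 0.03945927698464202 q [-0.3314  0.4859 -0.3932  0.6968  0.0094 -0.1773]
```

View pics/w5.png

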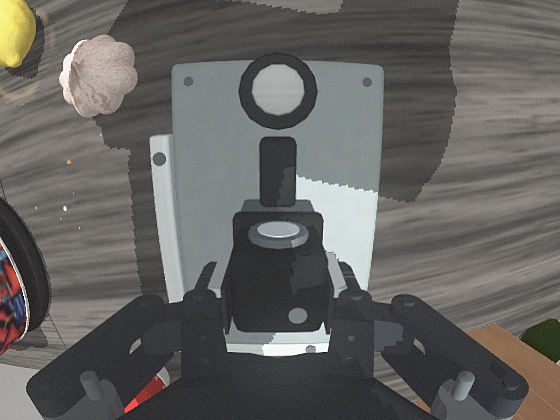

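View pics/s5.png

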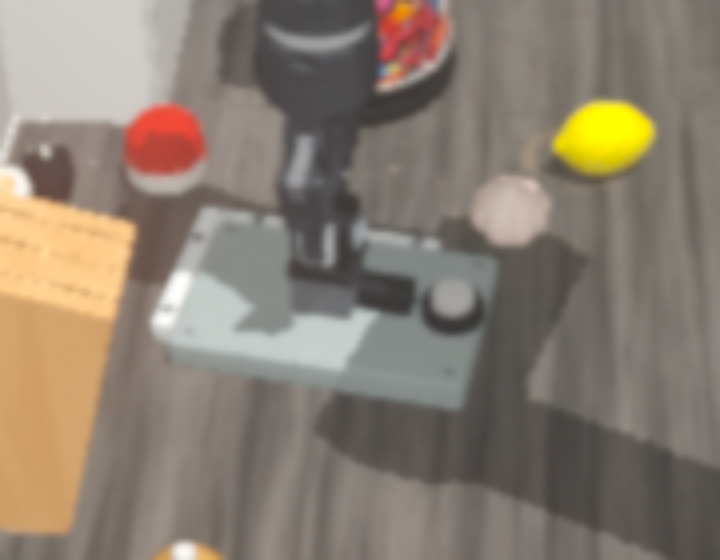

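```bash
python3 -m handwheel '[{"slide":[0.0011,-0.0015,0],"spin":0},{"slide":[0.0011,-0.0015,0],"spin":0},{"slide":[0,0,0],"spin":0}]'
python3 -m handwheel '[{"slide":[0.0011,-0.0015,0],"spin":0},{"slide":[0,0,0],"spin":0}]'
python3 -m handwheel '[{"slide":[0.001,-0.0005,0],"spin":0},{"slide":[0.001,0,0],"spin":0},{"slide":[0,0,0],"spin":0}]'
python3 st.py
python3 - <<'E'
from m import *
r=viewer.read_camera("wrist");cv2.imwrite("pics/w6.png",r["img"][:,:,::-1])
r=viewer.read_camera("scene");cv2.imwrite("pics/s6.png",cv2.resize(r["img"][170:240,220:330,::-1],None,fx=7,fy=7,interpolation=cv2.INTER_CUBIC))
E
```

```text
clock: 7.4
tool_pos: [0.5424, -0.1083, 0.0845]
tcp_rot: [-2.378, -2.038, -0.007]
wrist_force: [-6.5, 13.4, 14.9]
grip_width: 0.0393
clock: 7.65
tool_pos: [0.5425, -0.1085, 0.0846]
tcp_rot: [-2.376, -2.036, -0.008]
wrist_force: [-9.7, 17.5, 19.9]
grip_width: 0.0396
clock: 8.02
tool_pos: [0.5427, -0.1085, 0.0845]
tcp_rot: [-2.374, -2.035, -0.004]
wrist_force: [-13.7, 17.1, 23.7]
grip_width: 0.0391
8.025 pos [ 0.5427 -0.1085  0.0845] yaw x 81.20002146126724 tilt 0.8865589185963747 F [-13.6537  17.1231  23.6707] M [ 2.9766  2.7028 -0.2545] w 0.03911713960119294 q [-0.336   0.494  -0.3791  0.7094  0.01   -0.1825]
```

View pics/w6.png

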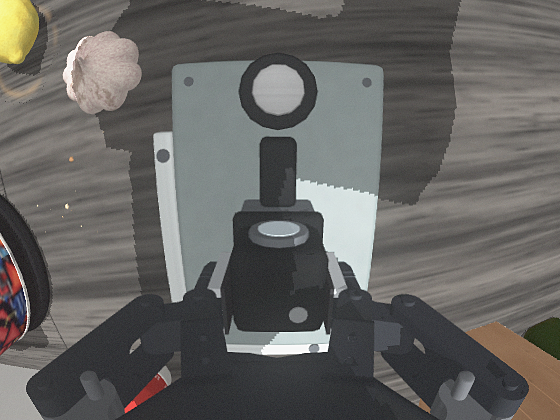

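View pics/s6.png

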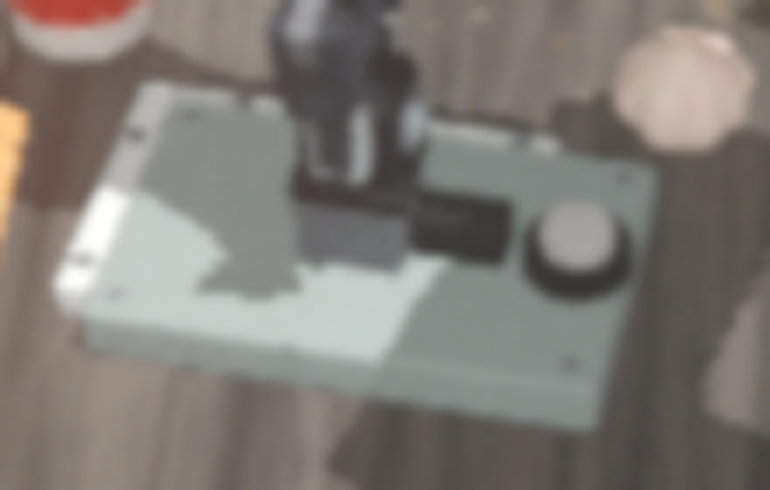

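Motion stopped while the force kept rising on both axes, so the foot has reached the rail on both faces. I'll ease the push, open, retreat up and measure from above.

```bash
python3 -m handwheel '[{"slide":[-0.0015,0.002,0],"spin":0},{"slide":[0,0,0],"spin":0}]'
python3 -m handwheel '[{"slide":[0,0,0],"spin":0},{"slide":[0,0,0],"spin":0},{"slide":[0,0,0],"spin":0},{"slide":[0,0,0],"spin":0}]' 0.0854
python3 st.py
```

```text
clock: 8.38
tool_pos: [0.5426, -0.1081, 0.0844]
tcp_rot: [-2.377, -2.037, -0.004]
wrist_force: [-10.7, 13.0, 17.5]
grip_width: 0.0393
clock: 8.88
tool_pos: [0.5462, -0.1137, 0.0841]
tcp_rot: [-2.388, -2.041, -0.0]
wrist_force: [0.2, 0.2, 0.3]
grip_width: 0.0854
8.875 pos [ 0.5462 -0.1137  0.0841] yaw x 81.02222857521073 tilt 0.01037580990331832 F [0.2043 0.153  0.3103] M [0.0057 0.0602 0.0006] w 0.0854492803326322 q [-0.3377  0.4947 -0.3792  0.697   0.0001 -0.181 ]
```

```bash
python3 -m handwheel '[{"slide":[0,0,0.02],"spin":0},{"slide":[0,0,0.035],"spin":0},{"slide":[0,0,0.035],"spin":0},{"slide":[-0.02,0.003,0.035],"spin":0},{"slide":[-0.02,0.003,0.03],"spin":0},{"slide":[-0.02,0.003,0],"spin":0},{"slide":[-0.02,0.003,0],"spin":0},{"slide":[0,0,0],"spin":0},{"slide":[0,0,0],"spin":0}]'
python3 st.py
python3 - <<'E'
from m import *
r=viewer.read_camera("wrist");cv2.imwrite("pics/w7.png",r["img"][:,:,::-1])
r=viewer.read_camera("top");cv2.imwrite("pics/t7.png",cv2.resize(r["img"][160:285,230:375,::-1],None,fx=5,fy=4.8))
r=viewer.read_camera("scene");cv2.imwrite("pics/s7.png",cv2.resize(r["img"][170:240,220:330,::-1],None,fx=7,fy=7,interpolation=cv2.INTER_CUBIC))
E
```

```text
clock: 10.0
tool_pos: [0.4668, -0.1019, 0.2394]
tcp_rot: [2.388, 2.04, 0.001]
wrist_force: [0.7, 0.1, 0.3]
grip_width: 0.0851
10.0 pos [ 0.4668 -0.1019  0.2394] yaw x 81.02979417680574 tilt 0.05594332489431698 F [0.7358 0.0642 0.2919] M [-0.0539  0.0053  0.023 ] w 0.08514110562201675 q [-0.3696  0.1944 -0.3783  0.9971  0.0002 -0.213 ]
```

View pics/w7.png

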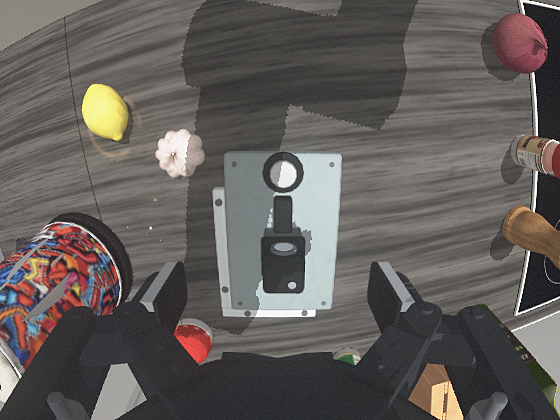

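View pics/t7.png

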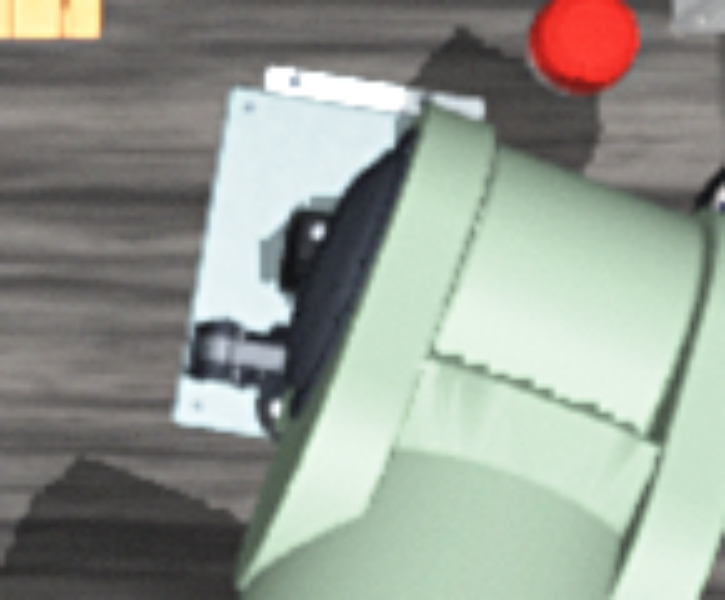

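View pics/s7.png

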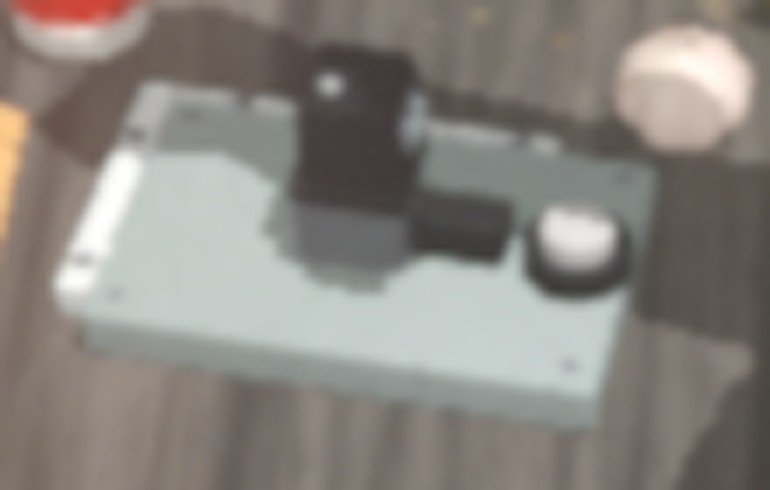

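Visually home. I'll verify numerically by rectifying the wrist image onto the horizontal plane and measuring foot edges against rail edges.

```bash
cat > wr.py <<'E'
from m import *
def wproj(r,T,P):
    M=np.linalg.inv(T@r["hand_eye"]);p=P@M[:3,:3].T+M[:3,3]
    n=np.hypot(p[:,0],p[:,1]);th=np.arctan2(n,p[:,2]);f=r["camera_matrix"][0,0]
    return p[:,:2]/n[:,None]*(th*f)[:,None]+r["camera_matrix"][:2,2]
def ortho(z,yaw_deg,org,xr,yr,step):
    """image in a frame at org (m), yaw; rows: x decreasing, cols: y decreasing"""
    s=bot.state();r=viewer.read_camera("wrist")
    T=np.eye(4);T[:3,:3]=cv2.Rodrigues(s["tcp_rot"])[0];T[:3,3]=s["tool_pos"]
    xs=np.arange(xr[1],xr[0],-step);ys=np.arange(yr[1],yr[0],-step)
    gx,gy=np.meshgrid(xs,ys,indexing="ij");w=np.radians(yaw_deg)
    out=[]
    for zz in z:
        P=np.c_[org[0]+gx.ravel()*np.cos(w)-gy.ravel()*np.sin(w),org[1]+gx.ravel()*np.sin(w)+gy.ravel()*np.cos(w),np.full(gx.size,zz)]
        uv=wproj(r,T,P).astype(np.float32).reshape(*gx.shape,2)
        out.append(cv2.remap(r["img"][:,:,::-1].copy(),uv[...,0],uv[...,1],cv2.INTER_CUBIC))
    return out,xs,ys
E
python3 - <<'E'
from wr import *
(a,b),xs,ys=ortho([.024,.016],-9.07,(.6264,-.1857),(-.215,.03),(-.03,.15),.0004)
print(a.shape);cv2.imwrite("pics/o24.png",a);cv2.imwrite("pics/o16.png",b)
E
```

```text
(613, 450, 3)
```

View pics/o24.png

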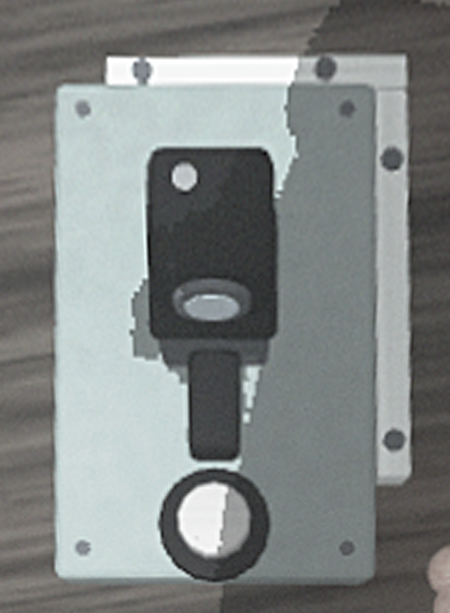

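View pics/o16.png

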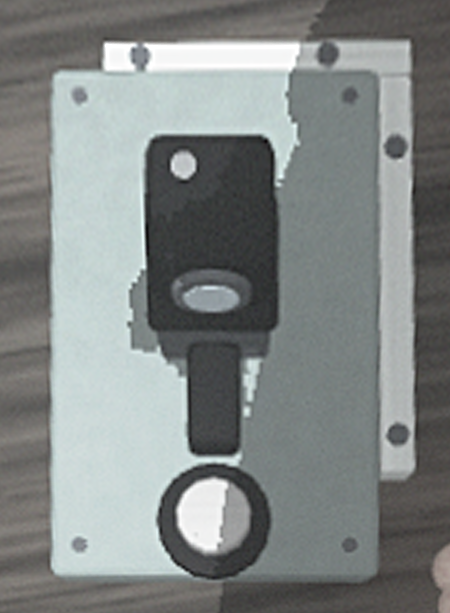

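It's flush at the far piece. The right-hand gap seems to widen slightly towards the near end, so I'll quantify it with line fits.

```bash
cat >> wr.py <<'E'
def edge(img,axis,idx,lo,hi,step,off):
    """strongest gradient position along axis within [lo,hi) for each line idx; returns line fit slope(deg), pos at mid"""
    g=cv2.GaussianBlur(img,(5,5),1.2).astype(float)
    pts=[]
    for i in idx:
        l=g[i] if axis==1 else g[:,i]
        d=np.abs(np.gradient(l,axis=0)).sum(1)[lo:hi];k=int(np.argmax(d))
        if 0<k<len(d)-1:
            q=d[k-1]-2*d[k]+d[k+1];k=k+.5*(d[k-1]-d[k+1])/q
        pts.append((i,lo+k))
    v=cv2.fitLine(np.float32(pts),cv2.DIST_HUBER,0,.01,.01).ravel();sl=v[1]/v[0]
    return np.degrees(np.arctan(sl)),v[3]+sl*(np.mean(idx)-v[2])
E
python3 - <<'E'
from wr import *
(a,b),xs,ys=ortho([.024,.016],-9.07,(.6264,-.1857),(-.215,.03),(-.03,.15),.0004)
X=lambda c:((.15-c*.0004)*1000)
Y=lambda c:((.03-c*.0004)*1000)
s,p=edge(a,1,range(110,470,5),366,386,1,0);print("foot right",s,X(p))
s,p=edge(a,1,range(110,560,5),45,65,1,0);print("foot left",s,X(p))
s,p=edge(a,0,range(70,130,4),76,96,1,0);print("foot far(left part)",s,Y(p))
s,p=edge(a,0,list(range(70,150,4))+list(range(280,365,4)),572,590,1,0);print("foot near",s,Y(p))
s,p=edge(b,1,range(80,460,5),403,424,1,0);print("rail right outer",s,X(p))
s,p=edge(b,0,range(115,280,5),32,50,1,0);print("rail far outer",s,Y(p))
s,p=edge(b,1,range(180,400,5),403,424,1,0);print("rail right outer",s,X(p))
for i in (130,450):
  s,p=edge(a,1,range(i-20,i+20,3),366,386,1,0);q=edge(b,1,range(i-20,i+20,3),403,424,1,0)[1];print(i,"foot edge y'",X(p),"rail outer y'",X(q),"gap",X(p)-X(q)-14)
E
```

```text
foot right 0.16227233 -0.5799385847953253
foot left -0.04569397 127.98769428482171
foot far(left part) 0.84093916 -3.922295548021794
foot near 2.0174348 -202.35794787455694
rail right outer 0.5641178 -15.004336142539987
rail far outer -1.270034 13.290437341374272
rail right outer 0.77696615 -15.101631645858287
130 foot edge y' -0.42469482421875204 rail outer y' -14.68851700306209 gap 0.2638221788433377
450 foot edge y' -2.294169564669213 rail outer y' -15.733123207618076 gap -0.5610463570511364
```

Right gap is about 0. The far gap may still be about 3 mm: pushing at head height pressed the foot down, so friction could have stopped it. I'll push the foot low at its near end with shut fingers. That is a tip-free push.

```bash
python3 -m handwheel '[{"slide":[-0.02,0.005,0],"spin":0},{"slide":[-0.02,0.005,0],"spin":0},{"slide":[-0.013,0.003,0],"spin":0},{"slide":[0,0,-0.04],"spin":0},{"slide":[0,0,-0.04],"spin":0},{"slide":[0,0,-0.04],"spin":0},{"slide":[0,0,-0.02],"spin":0},{"slide":[0,0,0],"spin":0}]' 0 20
python3 st.py
python3 - <<'E'
from m import *
print(bot.tcp_to_tips)
r=viewer.read_camera("wrist");cv2.imwrite("pics/w8.png",r["img"][:,:,::-1])
r=viewer.read_camera("scene");cv2.imwrite("pics/s8.png",cv2.resize(r["img"][150:250,230:370,::-1],None,fx=5,fy=5,interpolation=cv2.INTER_CUBIC))
E
```

```text
clock: 11.25
tool_pos: [0.4121, -0.0882, 0.0981]
tcp_rot: [-2.386, -2.039, 0.002]
wrist_force: [0.4, -0.1, -0.6]
grip_width: -0.0001
11.25 pos [ 0.4121 -0.0882  0.0981] yaw x 81.03739173229869 tilt 0.17895727779854248 F [ 0.363  -0.0522 -0.6223] M [ 0.0119 -0.0282  0.0016] w -0.00012061332834945074 q [-0.3864  0.2653 -0.7087  0.5999  0.     -0.23  ]
0.011
```

View pics/w8.png

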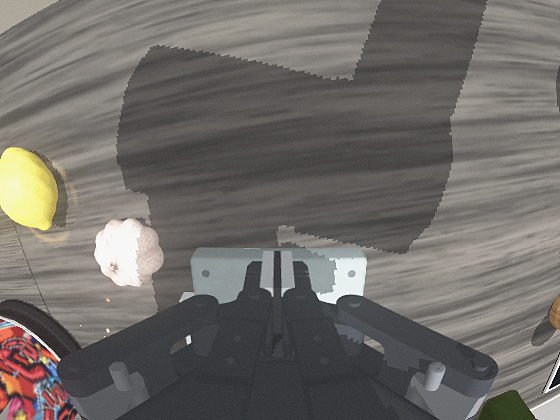

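View pics/s8.png

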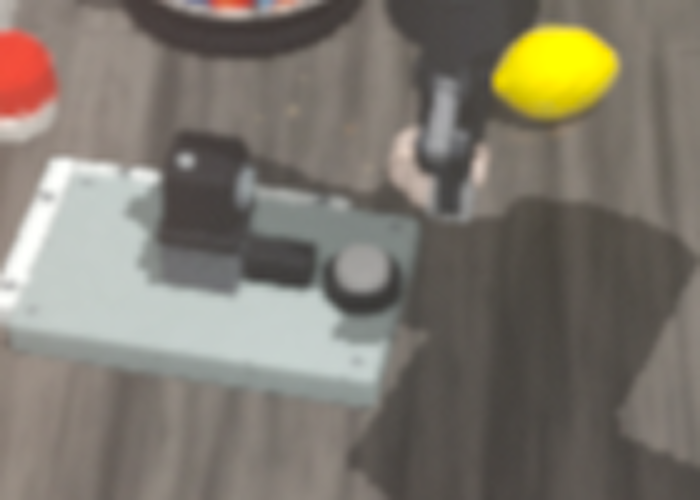

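```bash
python3 -m handwheel '[{"slide":[0,0,-0.03],"spin":0},{"slide":[0,0,-0.03],"spin":0},{"slide":[0,0,-0.015],"spin":0},{"slide":[0,0,-0.003],"spin":0},{"slide":[0,0,0],"spin":0}]'
python3 st.py; python3 -m handwheel '[{"slide":[0.005,-0.0008,0],"spin":0},{"slide":[0.003,-0.0005,0],"spin":0},{"slide":[0,0,0],"spin":0}]'
```

```text
clock: 11.98
tool_pos: [0.414, -0.0889, 0.0221]
tcp_rot: [2.387, 2.04, 0.001]
wrist_force: [-0.3, 0.9, -0.8]
grip_width: -0.0001
11.975 pos [ 0.414  -0.0889  0.0221] yaw x 81.04716275780187 tilt 0.0937227133981598 F [-0.252   0.8976 -0.7841] M [ 0.0319 -0.0257  0.0095] w -0.00013234882165246483 q [-0.3863  0.404  -0.7814  0.3838  0.     -0.23  ]
clock: 12.35
tool_pos: [0.4218, -0.0901, 0.0216]
tcp_rot: [2.387, 2.041, 0.001]
wrist_force: [-0.2, 0.4, 0.2]
grip_width: -0.0002
```

```bash
python3 -m handwheel '[{"slide":[0.0015,-0.0002,0],"spin":0},{"slide":[0.0015,-0.0002,0],"spin":0},{"slide":[0,0,0],"spin":0}]'
python3 -m handwheel '[{"slide":[0.0015,-0.0002,0],"spin":0},{"slide":[0.0015,-0.0002,0],"spin":0},{"slide":[0,0,0],"spin":0}]'
python3 -m handwheel '[{"slide":[0.0015,-0.0002,0],"spin":0},{"slide":[0,0,0],"spin":0}]'
python3 -m handwheel '[{"slide":[0.0015,-0.0002,0],"spin":0},{"slide":[0,0,0],"spin":0}]'
python3 -m handwheel '[{"slide":[0.0015,-0.0002,0],"spin":0},{"slide":[0,0,0],"spin":0}]'
```

```text
clock: 12.72
tool_pos: [0.4242, -0.0903, 0.0213]
tcp_rot: [2.388, 2.041, 0.0]
wrist_force: [-0.1, -0.5, 0.6]
grip_width: -0.0
clock: 13.1
tool_pos: [0.4249, -0.0902, 0.0209]
tcp_rot: [-2.386, -2.039, 0.005]
wrist_force: [-5.3, 0.1, 4.6]
grip_width: 0.0002
clock: 13.35
tool_pos: [0.4249, -0.0901, 0.0207]
tcp_rot: [-2.385, -2.038, 0.008]
wrist_force: [-8.4, -0.2, 6.9]
grip_width: -0.0002
clock: 13.6
tool_pos: [0.425, -0.09, 0.0204]
tcp_rot: [-2.383, -2.036, 0.01]
wrist_force: [-10.9, 0.7, 8.4]
grip_width: 0.0001
clock: 13.85
tool_pos: [0.426, -0.0899, 0.0203]
tcp_rot: [-2.382, -2.036, 0.011]
wrist_force: [-11.3, 0.4, 9.4]
grip_width: 0.0001
```

It started sliding at about 11 N, so there was a gap. Keep going.

```bash
python3 -m handwheel '[{"slide":[0.0015,-0.0002,0.0005],"spin":0},{"slide":[0,0,0],"spin":0}]'
python3 -m handwheel '[{"slide":[0.0015,-0.0002,0.0005],"spin":0},{"slide":[0,0,0],"spin":0}]'
python3 -m handwheel '[{"slide":[0.0015,-0.0002,0],"spin":0},{"slide":[0,0,0],"spin":0}]'
python3 -m handwheel '[{"slide":[0.0015,-0.0002,0],"spin":0},{"slide":[0,0,0],"spin":0}]'
```

```text
clock: 14.1
tool_pos: [0.4263, -0.0899, 0.0204]
tcp_rot: [-2.381, -2.035, 0.013]
wrist_force: [-13.2, 0.8, 7.2]
grip_width: -0.0001
clock: 14.35
tool_pos: [0.4264, -0.0898, 0.0205]
tcp_rot: [-2.38, -2.033, 0.016]
wrist_force: [-14.1, -1.1, 5.0]
grip_width: 0.0005
clock: 14.6
tool_pos: [0.4264, -0.0898, 0.0204]
tcp_rot: [-2.379, -2.032, 0.019]
wrist_force: [-19.3, 0.8, 10.7]
grip_width: -0.0001
clock: 14.85
tool_pos: [0.4264, -0.0898, 0.0204]
tcp_rot: [-2.378, -2.031, 0.023]
wrist_force: [-22.3, -0.3, 15.6]
grip_width: 0.0001
```

It stopped at x=0.4264 while force rose to 22 N, above what friction explains, so it is home against the far piece after moving about 1.5 mm. Back off and do the same low push from the left side near the rail's near end for squareness.

```bash
python3 -m handwheel '[{"slide":[-0.014,0.002,0],"spin":0},{"slide":[-0.013,0.002,0],"spin":0},{"slide":[0,0,0.05],"spin":0},{"slide":[0,0,0.05],"spin":0},{"slide":[0.0,0.03,0],"spin":0},{"slide":[0.025,0.03,0],"spin":0},{"slide":[0.03,0.03,0],"spin":0},{"slide":[0.03,0,0],"spin":0},{"slide":[0,0,0],"spin":0}]'
python3 st.py
python3 - <<'E'
from m import *
r=viewer.read_camera("wrist");cv2.imwrite("pics/w9.png",r["img"][:,:,::-1])
s=bot.state()["tool_pos"]*1000
w=np.radians(-9.07);d=s[:2]-[626.4,-185.7];print("dock frame",d[0]*np.cos(w)+d[1]*np.sin(w),-d[0]*np.sin(w)+d[1]*np.cos(w))
E
```

```text
clock: 15.98
tool_pos: [0.4983, 0.0021, 0.1227]
tcp_rot: [2.385, 2.041, 0.004]
wrist_force: [-0.3, 0.0, 0.8]
grip_width: 0.0002
15.975 pos [0.4983 0.0021 0.1227] yaw x 81.1129382124438 tilt 0.21187136307890045 F [-0.3284  0.0144  0.7567] M [-0.0367 -0.0193  0.0471] w 0.00016099373679432903 q [-0.1441  0.3488 -0.4995  0.7187  0.0002  0.011 ]
dock frame -158.06273436896123 164.9010331125943
```

View pics/w9.png

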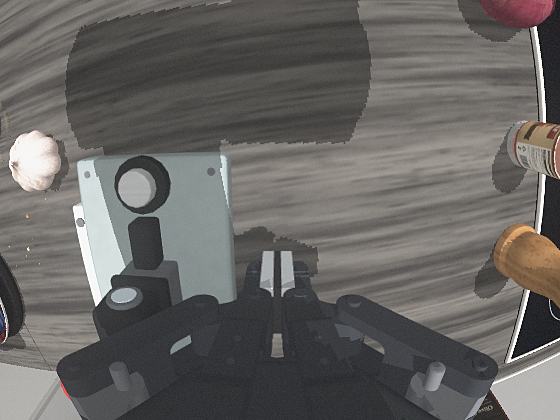

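Shut knuckles spread widely along the jaw axis. I'll turn the tool 90° so they stay away from the button, then descend.

```bash
python3 -m handwheel '[{"slide":[0,0,0],"spin":10},{"slide":[0,0,0],"spin":10},{"slide":[0,0,0],"spin":10},{"slide":[0,0,0],"spin":10},{"slide":[0,0,0],"spin":10},{"slide":[0,0,0],"spin":10},{"slide":[0,0,0],"spin":10},{"slide":[0,0,0],"spin":10},{"slide":[0,0,0],"spin":9.9},{"slide":[0,0,0],"spin":0}]'
python3 -m handwheel '[{"slide":[0,0,-0.03],"spin":0},{"slide":[0,0,-0.03],"spin":0},{"slide":[0,0,-0.03],"spin":0},{"slide":[0,0,-0.01],"spin":0},{"slide":[0,0,0],"spin":0}]'
python3 st.py
python3 - <<'E'
from m import *
r=viewer.read_camera("scene");cv2.imwrite("pics/s9.png",cv2.resize(r["img"][150:270,200:360,::-1],None,fx=5,fy=5,interpolation=cv2.INTER_CUBIC))
E
```

```text
clock: 17.27
tool_pos: [0.4946, 0.0017, 0.1223]
tcp_rot: [-0.252, -3.131, -0.0]
wrist_force: [0.5, 0.8, 0.1]
grip_width: -0.0001
clock: 17.9
tool_pos: [0.495, 0.0019, 0.0221]
tcp_rot: [-0.25, -3.13, -0.0]
wrist_force: [0.4, -0.9, 0.3]
grip_width: 0.0002
17.9 pos [0.495  0.0019 0.0221] yaw x 170.85715813163648 tilt 0.07258007376514172 F [ 0.4012 -0.8805  0.3366] M [ 0.0536 -0.0212 -0.0501] w 0.00018298115836412997 q [-0.1454  0.4977 -0.5965  0.4779  0.     -1.5567]
```

View pics/s9.png

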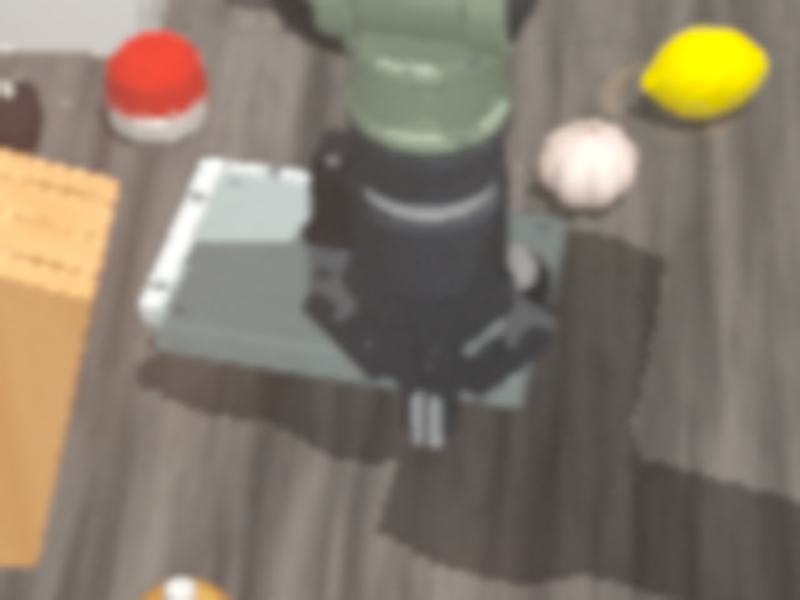

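```bash
python3 -m handwheel '[{"slide":[-0.0009,-0.006,0],"spin":0},{"slide":[-0.0009,-0.006,0],"spin":0},{"slide":[-0.0009,-0.006,0],"spin":0},{"slide":[0,0,0],"spin":0}]'
python3 -m handwheel '[{"slide":[-0.0003,-0.002,0],"spin":0},{"slide":[-0.0003,-0.002,0],"spin":0},{"slide":[0,0,0],"spin":0}]'
python3 -m handwheel '[{"slide":[-0.0003,-0.002,0.0003],"spin":0},{"slide":[0,0,0],"spin":0}]'
python3 -m handwheel '[{"slide":[-0.0003,-0.002,0.0003],"spin":0},{"slide":[0,0,0],"spin":0}]'
```

```text
clock: 18.45
tool_pos: [0.493, -0.0167, 0.0225]
tcp_rot: [0.25, 3.131, -0.0]
wrist_force: [0.3, 0.0, 0.3]
grip_width: -0.0
clock: 18.82
tool_pos: [0.4922, -0.0201, 0.0222]
tcp_rot: [-0.248, -3.132, -0.0]
wrist_force: [-0.4, -1.1, 0.0]
grip_width: 0.0002
clock: 19.08
tool_pos: [0.492, -0.0221, 0.0226]
tcp_rot: [0.248, 3.132, -0.0]
wrist_force: [0.4, -0.7, 0.6]
grip_width: -0.0002
clock: 19.32
tool_pos: [0.4913, -0.0234, 0.0227]
tcp_rot: [-0.248, -3.131, -0.003]
wrist_force: [-0.9, 4.0, -1.3]
grip_width: -0.0001
```

```bash
python3 -m handwheel '[{"slide":[-0.0003,-0.002,0],"spin":0},{"slide":[0,0,0],"spin":0}]'
python3 -m handwheel '[{"slide":[-0.0003,-0.002,0],"spin":0},{"slide":[0,0,0],"spin":0}]'
python3 -m handwheel '[{"slide":[-0.0003,-0.002,0],"spin":0},{"slide":[0,0,0],"spin":0}]'
python3 -m handwheel '[{"slide":[-0.0003,-0.002,0],"spin":0},{"slide":[0,0,0],"spin":0}]'
```

```text
clock: 19.58
tool_pos: [0.491, -0.0242, 0.0227]
tcp_rot: [-0.246, -3.131, -0.007]
wrist_force: [0.9, 7.7, -0.1]
grip_width: 0.0003
clock: 19.82
tool_pos: [0.491, -0.0243, 0.0228]
tcp_rot: [-0.245, -3.132, -0.014]
wrist_force: [0.8, 14.8, 0.6]
grip_width: 0.0003
clock: 20.08
tool_pos: [0.4909, -0.0244, 0.0228]
tcp_rot: [0.243, 3.132, 0.022]
wrist_force: [2.3, 19.1, 0.4]
grip_width: 0.0004
clock: 20.32
tool_pos: [0.4909, -0.0245, 0.0228]
tcp_rot: [0.241, 3.131, 0.029]
wrist_force: [3.4, 25.8, 0.9]
grip_width: 0.0003
```

Hard stop at 26 N with no down-force (friction about 5 N), so it's home on the right face too. Back off, turn back and look.

```bash
python3 -m handwheel '[{"slide":[0.0018,0.012,0],"spin":0},{"slide":[0.0018,0.012,0],"spin":0},{"slide":[0,0,0.05],"spin":0},{"slide":[0,0,0.05],"spin":-9.9},{"slide":[0,0,0.05],"spin":-10},{"slide":[0,0,0.05],"spin":-10},{"slide":[-0.02,-0.02,0.02],"spin":-10},{"slide":[-0.02,-0.03,0],"spin":-10},{"slide":[0,-0.03,0],"spin":-10},{"slide":[0,-0.0,0],"spin":-10}]'
python3 -m handwheel '[{"slide":[0,0,0],"spin":-10},{"slide":[0,0,0],"spin":-10},{"slide":[0,0,0],"spin":0},{"slide":[0,0,0],"spin":0}]'
python3 st.py
python3 - <<'E'
from wr import *
(a,b),xs,ys=ortho([.024,.016],-9.07,(.6264,-.1857),(-.215,.03),(-.03,.15),.0004)
cv2.imwrite("pics/o24b.png",a);cv2.imwrite("pics/o16b.png",b)
r=viewer.read_camera("wrist");cv2.imwrite("pics/w10.png",r["img"][:,:,::-1])
E
```

```text
clock: 21.58
tool_pos: [0.4541, -0.0902, 0.2433]
tcp_rot: [2.007, 2.414, -0.002]
wrist_force: [0.1, 0.6, -0.2]
grip_width: 0.0002
clock: 22.08
tool_pos: [0.4541, -0.0882, 0.2429]
tcp_rot: [2.385, 2.044, -0.001]
wrist_force: [0.0, 0.2, -0.0]
grip_width: 0.0001
22.075 pos [ 0.4541 -0.0882  0.2429] yaw x 81.17803997377453 tilt 0.031229512113922508 F [ 0.0346  0.2462 -0.0494] M [-0.0498 -0.0019 -0.0328] w 8.780505614782809e-05 q [-0.3512  0.1639 -0.4068  0.9999 -0.0005 -0.1973]
```

View pics/o24b.png

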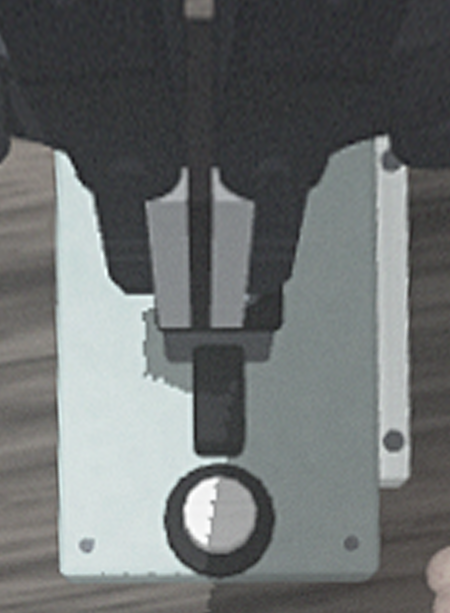

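View pics/w10.png

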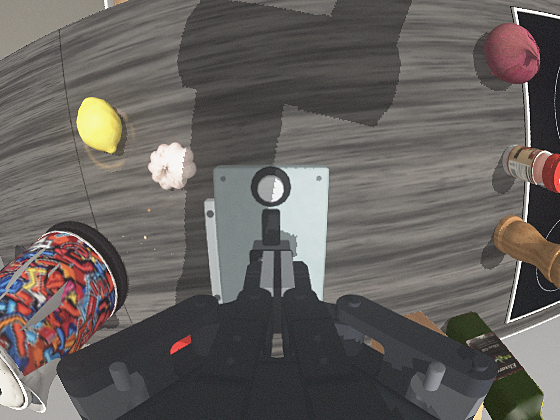

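The foot's right edge now runs parallel and tight to the rail (380 vs 409 px along the whole length). The button is at about (270,187) in the wrist picture; I'll locate it.

Run:
```python
from wr import *
s=bot.state();r=viewer.read_camera("wrist")
im=r["img"].astype(int);roi=np.zeros(im.shape[:2],np.uint8);roi[165:210,248:294]=1
m=((im.max(2)<75)*roi).astype(np.uint8)  # dark ring
c=max(cv2.findContours(m,cv2.RETR_EXTERNAL,cv2.CHAIN_APPROX_NONE)[0],key=cv2.contourArea)
print(cv2.minEnclosingCircle(c),cv2.boundingRect(c))
T=np.eye(4);T[:3,:3]=cv2.Rodrigues(s["tcp_rot"])[0];T[:3,3]=s["tool_pos"]
def wray(px,z):
    W=T@r["hand_eye"];f=r["camera_matrix"][0,0];d=np.array(px)-r["camera_matrix"][:2,2];n=np.hypot(*d);th=n/f
    v=W[:3,:3]@np.r_[d/n*np.sin(th),np.cos(th)];o=W[:3,3];return o+v*(z-o[2])/v[2]
print(wray((270.5,187),.042), wray(cv2.minEnclosingCircle(c)[0],.034))
print("expected",[458.9,-93.2])
```

```text
((270.1800537109375, 186.0321044921875), 19.94937515258789) (251, 167, 40, 39)
[ 0.45696974 -0.09486576  0.042     ] [ 0.45768516 -0.0954827   0.034     ]
expected [458.9, -93.2]
```

```bash
python3 -m handwheel '[{"slide":[0.001,-0.003,-0.03],"spin":0},{"slide":[0.0005,-0.0025,-0.04],"spin":0},{"slide":[0,0,-0.04],"spin":0},{"slide":[0,0,-0.04],"spin":0},{"slide":[0,0,-0.03],"spin":0},{"slide":[0,0,0],"spin":0}]'
python3 st.py
python3 - <<'E'
from m import *
r=viewer.read_camera("wrist");cv2.imwrite("pics/w11.png",r["img"][:,:,::-1])
r=viewer.read_camera("scene");cv2.imwrite("pics/s11.png",cv2.resize(r["img"][150:250,230:370,::-1],None,fx=5,fy=5,interpolation=cv2.INTER_CUBIC))
E
```

```text
clock: 22.98
tool_pos: [0.4537, -0.0929, 0.0612]
tcp_rot: [-2.384, -2.039, 0.004]
wrist_force: [0.3, 0.1, 0.7]
grip_width: 0.0001
22.975 pos [ 0.4537 -0.0929  0.0612] yaw x 81.0752777594837 tilt 0.2739567121144637 F [0.3137 0.1194 0.6561] M [ 0.0128 -0.0343 -0.0038] w 9.07761809877664e-05 q [-0.3615  0.3903 -0.6434  0.5419 -0.0002 -0.2057]
```

View pics/w11.png

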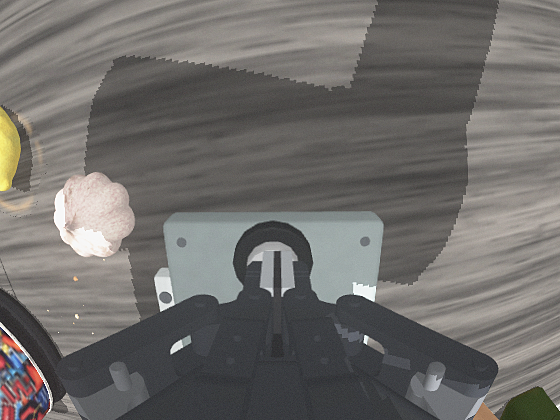

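View pics/s11.png

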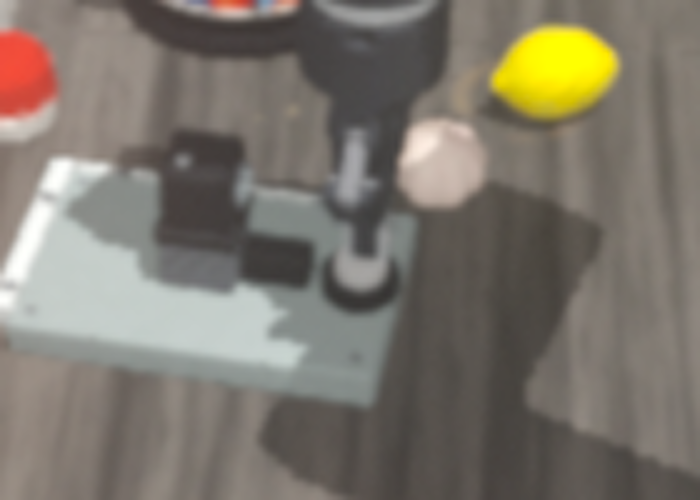

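Fingers are centred above the button. Press in small steps.

```bash
python3 -m handwheel '[{"slide":[0.001,-0.0005,-0.005],"spin":0},{"slide":[0,0,-0.003],"spin":0},{"slide":[0,0,0],"spin":0}]'
python3 -m handwheel '[{"slide":[0,0,-0.002],"spin":0},{"slide":[0,0,-0.002],"spin":0},{"slide":[0,0,0],"spin":0}]'
python3 -m handwheel '[{"slide":[0,0,-0.002],"spin":0},{"slide":[0,0,0],"spin":0}]'
python3 -m handwheel '[{"slide":[0,0,-0.002],"spin":0},{"slide":[0,0,0],"spin":0}]'
```

```text
clock: 23.45
tool_pos: [0.4578, -0.0945, 0.0556]
tcp_rot: [2.386, 2.04, 0.002]
wrist_force: [2.0, -0.7, 1.6]
grip_width: 0.0004
clock: 23.82
tool_pos: [0.4577, -0.0945, 0.0512]
tcp_rot: [2.387, 2.04, 0.002]
wrist_force: [3.9, -0.9, 5.4]
grip_width: -0.0001
clock: 24.08
tool_pos: [0.4578, -0.0945, 0.0507]
tcp_rot: [2.386, 2.04, 0.002]
wrist_force: [-1.2, 0.0, 22.9]
grip_width: -0.0
clock: 24.32
tool_pos: [0.4579, -0.0945, 0.0504]
tcp_rot: [2.385, 2.039, 0.002]
wrist_force: [-6.3, 2.1, 42.2]
grip_width: -0.0002
```

Travel was about 5 mm before a hard stop. I'll retreat at once and look.

```bash
python3 -m handwheel '[{"slide":[0,0,0.006],"spin":0},{"slide":[-0.005,0.001,0.02],"spin":0},{"slide":[-0.005,0.001,0.03],"spin":0},{"slide":[0,0,0.04],"spin":0},{"slide":[0,0,0.04],"spin":0},{"slide":[0,0,0.04],"spin":0},{"slide":[0,0,0],"spin":0}]' 0.0854
python3 st.py
python3 - <<'E'
from m import *
r=viewer.read_camera("wrist");cv2.imwrite("pics/w12.png",r["img"][:,:,::-1])
r=viewer.read_camera("scene");cv2.imwrite("pics/s12.png",cv2.resize(r["img"][150:250,230:370,::-1],None,fx=5,fy=5,interpolation=cv2.INTER_CUBIC))
E
```

```text
clock: 25.2
tool_pos: [0.447, -0.0922, 0.2247]
tcp_rot: [2.386, 2.04, 0.002]
wrist_force: [-0.6, 0.0, -1.7]
grip_width: 0.0851
25.2 pos [ 0.447  -0.0922  0.2247] yaw x 81.05058081627281 tilt 0.1343816990392622 F [-0.6257  0.0225 -1.7073] M [-0.0051  0.0095 -0.0189] w 0.08507160862974365 q [-0.3653  0.1658 -0.4538  0.9488 -0.     -0.2091]
```

View pics/w12.png

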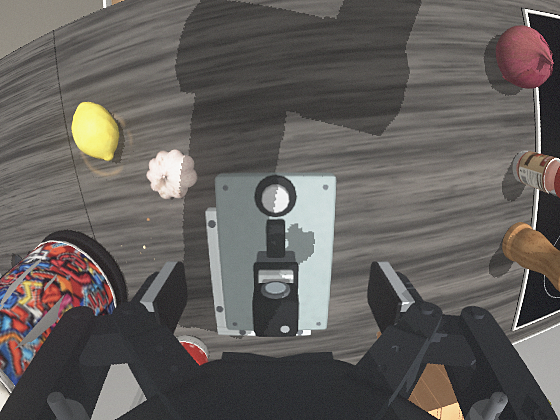

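View pics/s12.png

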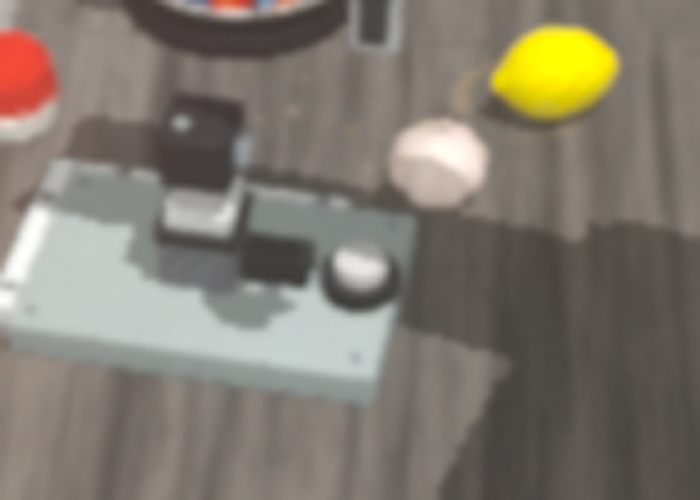

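The mast sprang up (bright mast section visible under the head) and the foot is still home. Move over the head.

```bash
python3 -m handwheel '[{"slide":[0.03,-0.005,0],"spin":0},{"slide":[0.035,-0.005,0],"spin":0},{"slide":[0.03,-0.005,0],"spin":0},{"slide":[0,0,-0.03],"spin":0},{"slide":[0,0,-0.03],"spin":0},{"slide":[0,0,0],"spin":0},{"slide":[0,0,0],"spin":0}]'
python3 st.py
python3 - <<'E'
from m import *
r=viewer.read_camera("wrist");cv2.imwrite("pics/w13.png",r["img"][:,:,::-1])
E
```

```text
clock: 26.18
tool_pos: [0.5411, -0.1069, 0.1626]
tcp_rot: [-2.387, -2.04, 0.001]
wrist_force: [0.2, 0.4, -0.8]
grip_width: 0.0854
26.175 pos [ 0.5411 -0.1069  0.1626] yaw x 81.04123495607426 tilt 0.08838787870376298 F [ 0.1642  0.4423 -0.79  ] M [-0.0076  0.0275 -0.0091] w 0.08540079784036896 q [-0.3289  0.3959 -0.3061  0.8704  0.     -0.1726]
```

View pics/w13.png

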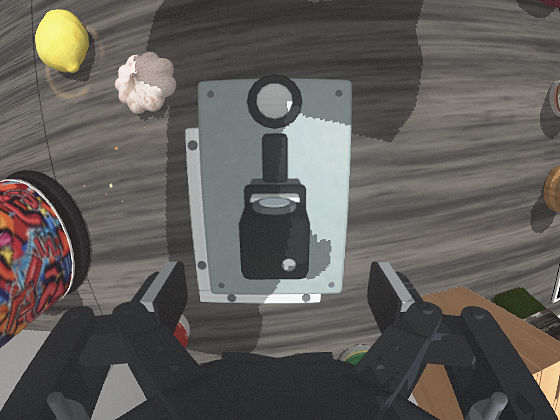

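Centred within about 1 mm. Descend, close and check.

```bash
python3 -m handwheel '[{"slide":[0.0008,-0.0012,-0.025],"spin":0},{"slide":[0,0,-0.02],"spin":0},{"slide":[0,0,-0.009],"spin":0},{"slide":[0,0,0],"spin":0},{"slide":[0,0,0],"spin":0}]' 
python3 -m handwheel '[{"slide":[0,0,0],"spin":0},{"slide":[0,0,0],"spin":0},{"slide":[0,0,0],"spin":0},{"slide":[0,0,0],"spin":0},{"slide":[0,0,0],"spin":0},{"slide":[0,0,0],"spin":0}]' 0 40
python3 st.py
python3 - <<'E'
from m import *
r=viewer.read_camera("wrist");cv2.imwrite("pics/w14.png",r["img"][:,:,::-1])
E
```

```text
clock: 26.85
tool_pos: [0.5431, -0.1085, 0.1099]
tcp_rot: [2.387, 2.04, 0.001]
wrist_force: [1.5, -0.9, 0.1]
grip_width: 0.0857
clock: 27.6
tool_pos: [0.5425, -0.1085, 0.1089]
tcp_rot: [2.388, 2.041, -0.0]
wrist_force: [-0.2, -3.5, 0.5]
grip_width: 0.0391
27.6 pos [ 0.5425 -0.1085  0.1089] yaw x 81.03894058060558 tilt 0.03167794070964836 F [-0.1692 -3.4812  0.4807] M [-0.2587 -0.09    0.1572] w 0.0390917826438364 q [-0.3307  0.4563 -0.3674  0.7468 -0.0005 -0.1743]
```

View pics/w14.png

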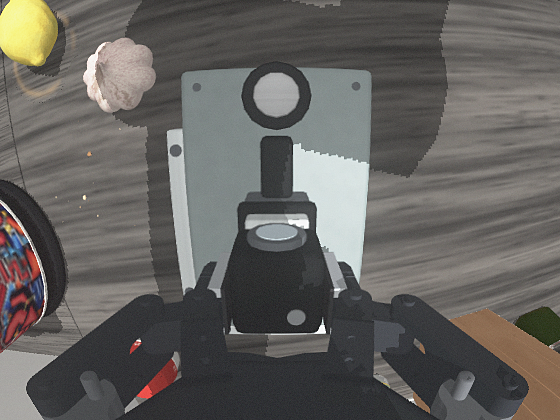

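Grip is good at 39.1 mm, with a slight +y push of 3.5 N on the stand. I'll bias 1 mm towards the rail and pull up 42 mm, watching the force.

```bash
python3 -m handwheel '[{"slide":[0.0006,-0.0016,0],"spin":0},{"slide":[0,0,0.003],"spin":0},{"slide":[0,0,0.005],"spin":0},{"slide":[0,0,0.005],"spin":0},{"slide":[0,0,0.005],"spin":0},{"slide":[0,0,0],"spin":0}]' 
python3 -m handwheel '[{"slide":[0,0,0.005],"spin":0},{"slide":[0,0,0.005],"spin":0},{"slide":[0,0,0.005],"spin":0},{"slide":[0,0,0.004],"spin":0},{"slide":[0,0,0],"spin":0}]' 
python3 -m handwheel '[{"slide":[0,0,0.002],"spin":0},{"slide":[0,0,0.001],"spin":0},{"slide":[0,0,0],"spin":0},{"slide":[0,0,0],"spin":0}]' 
python3 st.py
python3 - <<'E'
from m import *
r=viewer.read_camera("wrist");cv2.imwrite("pics/w15.png",r["img"][:,:,::-1])
r=viewer.read_camera("scene");cv2.imwrite("pics/s15.png",cv2.resize(r["img"][150:250,230:370,::-1],None,fx=5,fy=5,interpolation=cv2.INTER_CUBIC))
E
```

```text
clock: 28.4
tool_pos: [0.5425, -0.1089, 0.1272]
tcp_rot: [-2.386, -2.041, -0.001]
wrist_force: [-1.1, 5.6, -0.8]
grip_width: 0.0394
clock: 29.02
tool_pos: [0.5425, -0.1089, 0.1461]
tcp_rot: [-2.386, -2.04, -0.001]
wrist_force: [-1.4, 4.5, -2.3]
grip_width: 0.0394
clock: 29.52
tool_pos: [0.5425, -0.109, 0.1488]
tcp_rot: [-2.386, -2.04, -0.001]
wrist_force: [-1.5, 5.4, -1.4]
grip_width: 0.0392
29.525 pos [ 0.5425 -0.109   0.1488] yaw x 81.06787203525012 tilt 0.12258667946077889 F [-1.495   5.3894 -1.4252] M [1.2538 0.0626 0.0478] w 0.03918843726328508 q [-0.3325  0.4127 -0.3194  0.8401  0.0016 -0.1766]
```

View pics/w15.png

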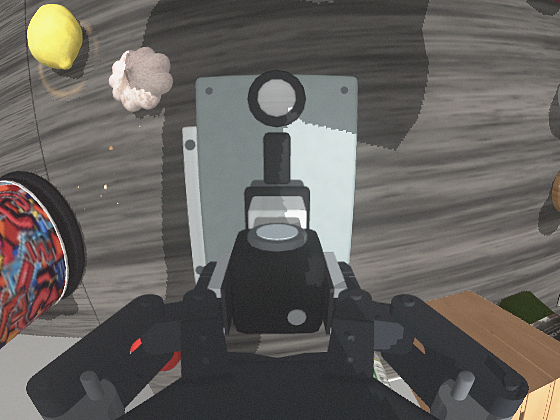

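View pics/s15.png

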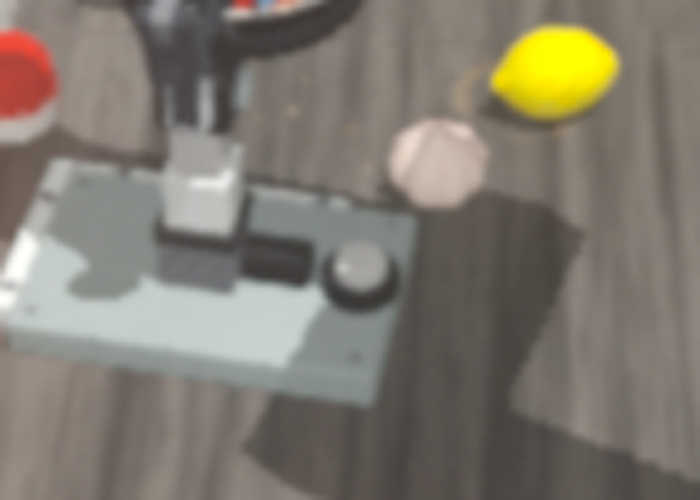

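39.9 mm up with the foot unmoved. Ease the side push and add the last 3 mm slowly.

```bash
python3 -m handwheel '[{"slide":[0,0.0007,0.001],"spin":0},{"slide":[0,0,0.001],"spin":0},{"slide":[0,0,0],"spin":0},{"slide":[0,0,0],"spin":0}]' 
python3 st.py
python3 -m handwheel '[{"slide":[0,0,0.001],"spin":0},{"slide":[0,0,0],"spin":0},{"slide":[0,0,0],"spin":0}]' 
python3 st.py
```

```text
clock: 30.12
tool_pos: [0.5425, -0.1088, 0.1508]
tcp_rot: [-2.387, -2.041, 0.0]
wrist_force: [-1.4, 5.6, -2.1]
grip_width: 0.0396
30.125 pos [ 0.5425 -0.1088  0.1508] yaw x 81.05174205030303 tilt 0.06562767632340129 F [-1.3879  5.6    -2.141 ] M [1.2557 0.2329 0.1666] w 0.03958651376998492 q [-0.3316  0.4105 -0.3172  0.8441  0.0005 -0.1754]
clock: 30.5
tool_pos: [0.5426, -0.1088, 0.1518]
tcp_rot: [-2.387, -2.041, 0.0]
wrist_force: [-1.8, 4.9, -1.4]
grip_width: 0.0394
30.5 pos [ 0.5426 -0.1088  0.1518] yaw x 81.05116462751344 tilt 0.06243810675108823 F [-1.8478  4.8804 -1.3836] M [1.2881 0.2437 0.0605] w 0.03937333435600741 q [-0.3316  0.4095 -0.3159  0.8464  0.0005 -0.1754]
```

```bash
python3 -m handwheel '[{"slide":[0,0,0.0007],"spin":0},{"slide":[0,0,0],"spin":0},{"slide":[0,0,0],"spin":0}]' 
python3 -m handwheel '[{"slide":[0,0,0.0006],"spin":0},{"slide":[0,0,0],"spin":0},{"slide":[0,0,0],"spin":0}]' 
python3 st.py
python3 - <<'E'
from m import *
r=viewer.read_camera("wrist");cv2.imwrite("pics/w16.png",r["img"][:,:,::-1])
for i in range(6): viewer.read_camera("top"); print(bot.state()["wrist_force"].round(1))
r=viewer.read_camera("scene");cv2.imwrite("pics/s16.png",cv2.resize(r["img"][150:250,230:370,::-1],None,fx=5,fy=5,interpolation=cv2.INTER_CUBIC));cv2.imwrite("pics/s16f.png",r["img"][:,:,::-1])
E
```

```text
clock: 30.88
tool_pos: [0.5426, -0.1088, 0.1525]
tcp_rot: [-2.387, -2.041, 0.0]
wrist_force: [-2.2, 5.9, -1.8]
grip_width: 0.0394
clock: 31.25
tool_pos: [0.5426, -0.1088, 0.1531]
tcp_rot: [-2.387, -2.041, 0.0]
wrist_force: [-2.2, 5.8, -3.1]
grip_width: 0.0392
31.25 pos [ 0.5426 -0.1088  0.1531] yaw x 81.0478486493057 tilt 0.0657555630304911 F [-2.2201  5.8139 -3.1384] M [1.2956 0.3443 0.1837] w 0.039240143982936945 q [-0.3316  0.4082 -0.3143  0.8494  0.0005 -0.1754]
[-1.8  5.3 -2.2]
[-2.4  5.1 -3.2]
[-1.4  4.7 -2. ]
[-1.4  4.5 -2.2]
[-2.8  4.7 -2.9]
[-2.   3.8 -1.3]
```

View pics/w16.png

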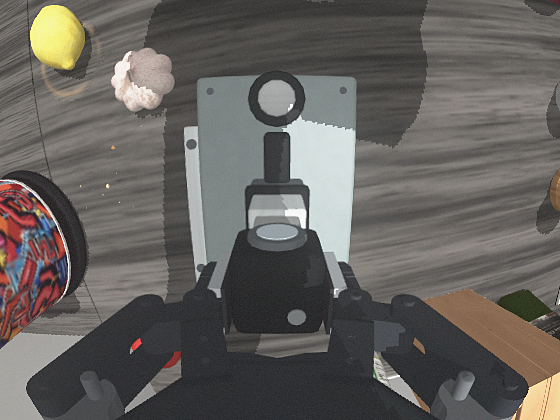

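View pics/s16.png

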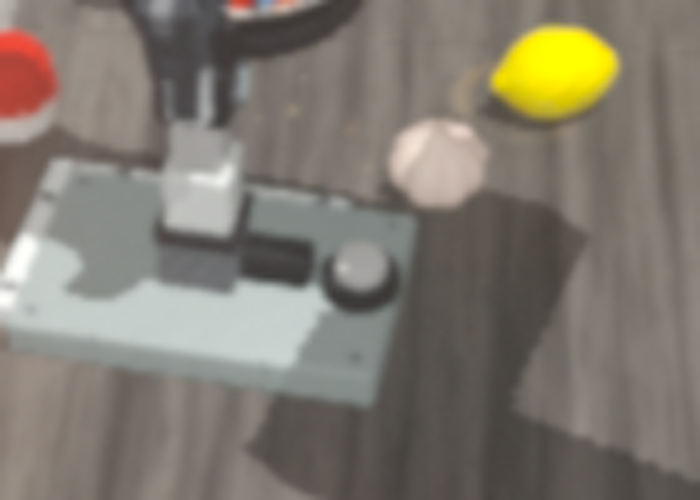

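The head is 44.2 mm above the first stop (mast about 0.069 m) and the grip hasn't slipped: the lens is still at (277,232). The downward pull of about 2.4 N matches the spring, and the foot sits in the corner. Handing in.

```bash
python3 -c "
from station import bot
print(bot.close_job())"; python3 st.py
```

```text
the job is handed in; nothing more can be done
None
the job is handed in; nothing more can be done
```

The stand is home in the corner rail, the mast was released, and I handed the job in while holding the camera head at about the second stop. The hand-in gave no verdict, so what follows rests on my own checks.

**What I did**
- I gripped the camera head and slid the stand into the corner.
- A check then suggested a gap of about 3 mm at the far piece. I nudged the foot low down with shut fingers from the near end, then from the left, until each push met a hard stop at 22 and 26 N.
- I pressed the release button about 5 mm and the mast sprang up. I then gripped the head with 40 N and pulled the mast up.

**Last checks**
- **Mast:** the head was raised 44.2 mm from the first stop, which puts the mast at about 0.069 m. This comes from the arm's own height reading. The downward pull averaged about 2.4 N, close to the 2.7 N the spring should give.
- **Grip:** the opening was 39 mm and the head had not slipped between the fingers.
- **Foot:** in the pictures it sits flat, parallel to the right piece and against both pieces.
- **Bystanders:** the ones in view looked undisturbed. I did not measure any of them for movement.

**Disagreements and loose ends**
- The button press peaked at 42 N on the fingertips. The 40 N limit is stated for the arm and the gripper's body, so I expect it doesn't count, but I can't confirm that.
- The rectified wrist picture put the far gap at about 3 mm, but the low push moved the foot only about 1.5 mm. I did not measure that gap again afterwards.
- About 5 N of sideways push towards the right piece remained at the end.

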